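Load the three-holed block onto the toy flatbed truck

TASK

Take the walnut block with three holes out of its rack pocket and load it on the wooden flatbed truck: turn it so that its three holes match the three studs, slide it right down until it sits flat on the bed, and let go. The rack leaves only one pair of its sides free and the truck only the other pair, so put it down on the way and take it again by the other sides. Leave the other blocks and toys where they are.

Things in the scene. Friction and masses are not known exactly. Their poses are not given: they have to be found in the camera images.
- block_center (a point): centre of the walnut block with three holes, the one to load: 60 x 60 mm, 44 mm high, about 0.1 kg; the point is 22 mm above its underside; x and y square to its sides, z up. It starts in either pocket of the rack, its x axis along the rack's x (within 2 degrees): only its +x and -x sides can be gripped there, on the truck only its +y and -y sides.
- corner_hole (a point): lower end of the block's hole at (-15,-15) mm from its axis, in the plane of the underside. The three holes, 14 mm wide, go right through from top to bottom, at (x,y) = (-15,-15), (15,-15) and (-15,15) mm: an L, so only one of the four quarter turns fits the studs
- rack: fixed plywood rack, 80 mm in x, 168 mm in y; origin on the table under its middle. Two pockets at y = +39 and -39 mm, 66 x 66 mm inside, floor 6 mm above the table. Unbroken 12 mm walls on their y sides, 50 mm high, level with the blocks' tops; the +x and -x ends have corner posts 7 mm thick with a 44 mm wide notch between them, down to the table
- bed_center (a point): middle of the bed of the fixed wooden flatbed truck, on its upper face, 30 mm above the table; x to the cab, y to the truck's left, z up. Bed 50 mm wide (y), sides open; tailboard at x = -34 to -46 mm, cab from x = 34 to 79 mm, both 58 to 60 mm above the bed. Block home: axes agree with these, centre 22 mm above this point
- corner_stud (a point): foot of the truck's stud at (-15,-15) mm from the bed's middle, on the bed's upper face. The three upright studs, 10 mm thick and 22 mm high, the top 6 mm tapering to 4 mm, stand at (x,y) = (-15,-15), (15,-15) and (-15,15) mm in the bed's axes. In front of the cab a low bonnet reaches to x = 107 mm
- free_spot (a point): a point on the table 0.52 m straight ahead of the robot, never occupied: at least 80 mm around it is bare, for putting the block down to change the grip
- twohole_center (a point): a walnut block of the same outer size with only two holes (on one diagonal); stands in the other pocket of the rack; centre of the block, 22 mm above its underside. Not wanted
- onehole_center (a point): a walnut block of the same outer size with one hole in the middle, standing on the table far from the robot; centre of the block, 22 mm above its underside. Not wanted
- brick_center (a point): magenta plastic interlocking brick, 32 x 64 x 24 mm; its centre. Bystander
- cube_center (a point): clear green acrylic cube, 40 mm, between the robot and the free middle of the top; its centre. Bystander
- ring_a_center (a point): smooth walnut ring lying flat, 64 mm outside, 38 mm inside, 16 mm high; its centre. Bystander
- ring_b_center (a point): a second walnut ring, same size; its centre. Bystander
- cone_center (a point): silver aluminium toy cone, 50 mm wide, 70 mm high, upright beyond the free middle of the top; point on its axis half-way up. Bystander
There are look-alikes about, which are no part of the job. Leave any yellow look-alike of the part that bears block_center alone. What is shaped like the part that bears bed_center but blue is not meant.

How it is judged:
At the end, for the whole second after the job is handed in: The three-holed block is home on the truck's three studs: corner hole within 4 mm of the corner stud's foot, block centre within 4 mm sideways of the bed's centre and 19.5 to 24.5 mm above the bed, level within 0.06 rad, released; every other block and toy is within 30 mm of where it started (distance between corner_hole and corner_stud below 0.004 m and horizontal distance between block_center and bed_center below 0.004 m and z of block_center in the frame of bed_center between 0.0195 and 0.0245 m and angle between block_center's own z axis and vertical below 0.06 rad and distance of each of twohole_center, onehole_center, brick_center, cube_center, ring_a_center, ring_b_center, cone_center from where it was at the start of the episode below 0.03 m); the robot touches nothing.
It fails at once if another block or toy is shifted by more than 30 mm (distance of any of twohole_center, onehole_center, brick_center, cube_center, ring_a_center, ring_b_center, cone_center from where it was at the start of the episode above 0.03 m).
It also fails if it takes over 61 s, if anything falls off the work surface, if the arm or the gripper's body presses on something with over 40 N, if the wrist force passes 120 N, or if a joint passes its speed limit or range.

ROBOT

A 6-joint arm with a two-finger parallel gripper is mounted at the origin on the work surface. World frame = base frame: x ahead of the robot, y to its left, z up, the work surface at z = 0. Lengths are in m, angles in rad, forces in N, time in s.
With the tool pointing down it reaches from about 0.35 to 0.725 m from the base axis. Payload 4.3 kg.
Tool frame: the origin (TCP) lies at the very end of the fingers, on their centre line; the grasp point (between the pads) lies 19 mm behind it; z points along the fingers, y is the direction in which the jaws open and shut (so a half turn about z gives the same grasp; the last joint's range is limited). The gripper opens to 85 mm and grips with 20 to 120 N. Pads are 22 mm wide; open, the fingers measure 114 mm over their backs; the gripper's body (76 mm by 85 mm) begins 54 mm behind the grasp point. The pads swing forward as they close: fully open they stand 13 mm farther back than shut.
Start: joints at [1.111, 0.377, 0.081, 1.274, 0, 1.46], TCP at [0.197, 0.54, 0.2] pointing down, gripper open.
Joint ranges: [-2.72, 2.72], [-0.84, 1.66], [-1.02, 1.22], [-1.77, 2.12], [-1.37, 1.28], [-3.14, 3.14]. Speed limits (rad/s): [2.57, 2.57, 3.14, 3.14, 3.14, 3.14].

INTERFACE

Orientations are given as a 3x3 rotation matrix whose columns are the frame's x, y, z axes.
In Python, from workcell import manip gives the robot as it stands. The module is installed in compiled form; this text tells all that it offers.
- The arm moves only by the tool drive_tool, never from a script. Its argument "commands" is a list of rows, each an object of numbers: "x", "y", "z": the shift along the tool's x, y, z in mm; "wx", "wy", "wz": the turn, a rotation vector about the tool's x, y, z in degrees; "fingers": the gripper's target within -1 to 1 (fully open at 1, half-way at 0, shut at -1). A call has 1 to 8 rows; each row is the pose to reach, as a shift and turn from the pose commanded when the call began, along the tool's axes at that moment; what a row does not reach only later rows make up. A row lasts 1/12 s, in which the tool goes at most 41.7 mm and 7.16 degrees, less where a joint would pass 70% of its speed; a pose out of reach is approached as far as the arm can. A call with a gripper value outside its range is refused whole. The fingers move at their own pace and stop on an object; "squeeze" is the grip in N (left out, the last holds). Time passes only in rows, so rows that repeat a pose let the fingers close. It gives the time, the measured TCP pose, the force and the opening at its end, in the units of the state.
- manip.get_obs(): the state, without advancing time (a new reading comes with each control period).
- manip.snapshot(name): name is "scene" or "top" or "wrist"; returns a dict with "pixels" (384x512x3 uint8, red, green, blue), "fx", "fy", "cx", "cy" (pixels), "k1" (the pictures are not rectified: a ray, as slopes to the right and down, at radius r is drawn at 1 + k1 r^2 times it, then the intrinsics apply), "pose" (4x4, takes a point from camera to world coordinates). Camera axes: x right, y up, looking along -z (the intrinsics and any distortion apply to the point x, -y, -z); pixel columns grow to the right and rows downward; lengths in m; the calibration is good to about 2 mm. A picture is of the moment at which its call begins. There is no depth.
- manip.hand_in(): hands the job in, once; it reports no verdict.
The state is a dict: "clock": time; "joint_pos": joint angles; "qvel": joint speeds; "tau": joint torques, N m; "tcp_pos": TCP position; "ee_rot": TCP orientation; "wrist_force": force on the tool from outside, world axes, zero at the start; "moment": the same for the moment, N m; "finger_gap": opening from 0.0 (shut) to 1.0 (fully open).
Only numpy, scipy, OpenCV 4.12 (cv2) and the standard library are available. Lean on these libraries where they do the work, as an engineer would, in place of code of your own. Each camera call takes 0.05 s, during which the arm holds its last target.

## Working session

There is one attempt and no reset: what is moved stays moved. The work goes in short steps, Python scripts to look and compute and a tool call to move; the robot and the scene stay as the last step left them, time stands still between calls to the robot, and variables do not carry over. Pictures are saved under pics/ and viewed, and the job is handed in when it is done.

Besides the shell and the picture viewer there is one more tool, called as name(argument=value, ...), one argument or row to a line, values as JSON. drive_tool: Moves the arm, as the interface text tells. Its arguments: {"type":"object","properties":{"commands":{"type":"array","items":{"type":"object","properties":{"x":{"type":"number"},"y":{"type":"number"},"z":{"type":"number"},"wx":{"type":"number"},"wy":{"type":"number"},"wz":{"type":"number"},"fingers":{"type":"number"}}}},"squeeze":{"type":"number"}},"required":["commands"]}

```bash
mkdir -p pics; cat > h.py <<'E'
import numpy as np, cv2, json, pickle
from workcell import manip
def snap(n,tag):
    s=manip.snapshot(n); pickle.dump(s,open(f'pics/{tag}.pkl','wb'))
    cv2.imwrite(f'pics/{tag}.png',cv2.cvtColor(s['pixels'],cv2.COLOR_RGB2BGR)); return s
def load(tag): return pickle.load(open(f'pics/{tag}.pkl','rb'))
def crop(tag,u0,v0,u1,v1,k,out):
    im=cv2.imread(f'pics/{tag}.png')[v0:v1,u0:u1]
    im=cv2.resize(im,None,fx=k,fy=k,interpolation=cv2.INTER_CUBIC)
    st=20 if k<6 else 10
    for u in range((u0//st+1)*st,u1,st):
        cv2.line(im,(int((u-u0)*k),0),(int((u-u0)*k),6),(0,0,255),1); cv2.putText(im,str(u),(int((u-u0)*k)-10,16),0,.35,(0,0,255),1)
    for v in range((v0//st+1)*st,v1,st):
        cv2.line(im,(0,int((v-v0)*k)),(6,int((v-v0)*k)),(0,0,255),1); cv2.putText(im,str(v),(8,int((v-v0)*k)+4),0,.35,(0,0,255),1)
    cv2.imwrite(f'pics/{out}.png',im)
def ray(s,u,v):
    xd=(u-s['cx'])/s['fx']; yd=(v-s['cy'])/s['fy']; x,y=xd,yd
    for _ in range(30):
        f=1+s['k1']*(x*x+y*y); x,y=xd/f,yd/f
    P=np.array(s['pose']); return P[:3,3],P[:3,:3]@np.array([x,-y,-1.])
def onz(s,u,v,z):
    o,d=ray(s,u,v); return o+d*(z-o[2])/d[2]
def proj(s,p):
    P=np.array(s['pose']); c=P[:3,:3].T@(np.asarray(p)-P[:3,3]); x=c[0]/-c[2]; y=-c[1]/-c[2]
    f=1+s['k1']*(x*x+y*y); return np.array([s['cx']+s['fx']*x*f, s['cy']+s['fy']*y*f])
def tool(p):
    o=manip.get_obs(); R=np.array(o['ee_rot']); return R.T@(np.asarray(p)-np.array(o['tcp_pos']))*1000
E
python3 - <<'E'
from h import *
for n in('scene','top','wrist'):
    s=snap(n,n+'0'); print(n,s['fx'],s['cx'],s['cy'],s['k1'],np.round(s['pose'],3).tolist())
    cv2.imwrite(f'pics/{n}0b.png',cv2.resize(cv2.imread(f'pics/{n}0.png'),(800,600)))
o=manip.get_obs();print(o)
E
```

```text
scene 460.91815561124986 253.36291200819144 189.44400854023309 0.017846698327943267 [[-0.651, -0.596, 0.47, 1.172], [0.759, -0.512, 0.402, 0.487], [0.001, 0.618, 0.786, 1.094], [0.0, 0.0, 0.0, 1.0]]
top 493.0156347781464 254.697893203674 191.77668448545057 -0.16833097119242724 [[-0.018, 0.999, -0.041, 0.48], [-1.0, -0.018, -0.012, -0.036], [-0.013, 0.041, 0.999, 1.532], [0.0, 0.0, 0.0, 1.0]]
wrist 300.4286870582857 254.85506414002666 188.93936408532875 -0.011634211291299419 [[0.343, -0.903, -0.26, 0.132], [0.939, 0.329, 0.097, 0.564], [-0.002, -0.277, 0.961, 0.372], [0.0, 0.0, 0.0, 1.0]]
{'clock': 0.15, 'joint_pos': array([1.11069987e+00, 3.77922547e-01, 7.99607234e-02, 1.27441100e+00,
       2.61664444e-05, 1.46050023e+00]), 'qvel': array([-0.00112982, -0.00033491,  0.00523904,  0.00116286,  0.0018677 ,
       -0.00035506]), 'tau': array([-1.38911935e-05, -4.64036143e+01,  2.70170045e+01,  1.38908462e-02,
       -1.71675360e-04,  1.80200367e-06]), 'tcp_pos': array([0.19680014, 0.53969625, 0.1993708 ]), 'ee_rot': array([[-9.39441070e-01,  3.42709721e-01, -7.23461916e-04],
       [ 3.42710426e-01,  9.39440046e-01, -1.40093254e-03],
       [ 1.99535895e-04, -1.56403151e-03, -9.99998757e-01]]), 'wrist_force': array([-0.96968066,  0.38848344,  0.05450306]), 'moment': array([ 0.01297691, -0.00759627, -0.05353696]), 'finger_gap': 0.9983891054960125}
```

View pics/top0b.png

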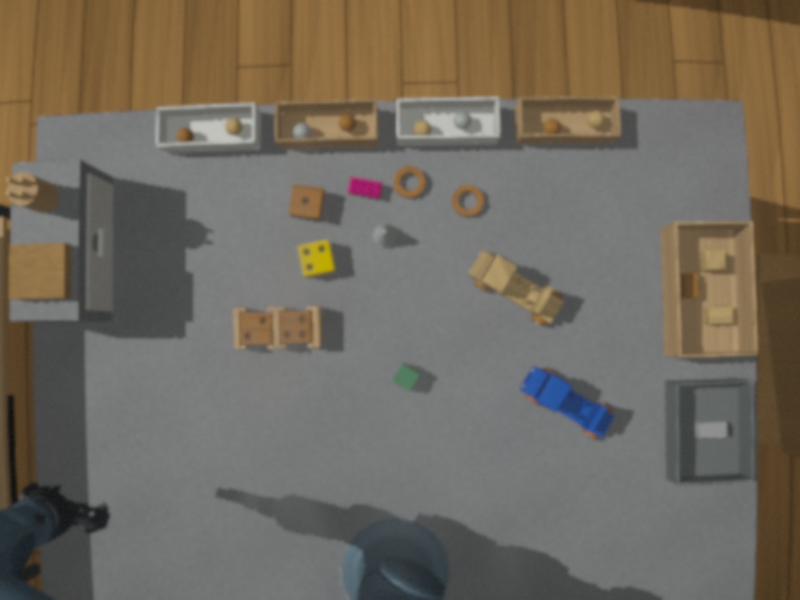

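View pics/scene0b.png

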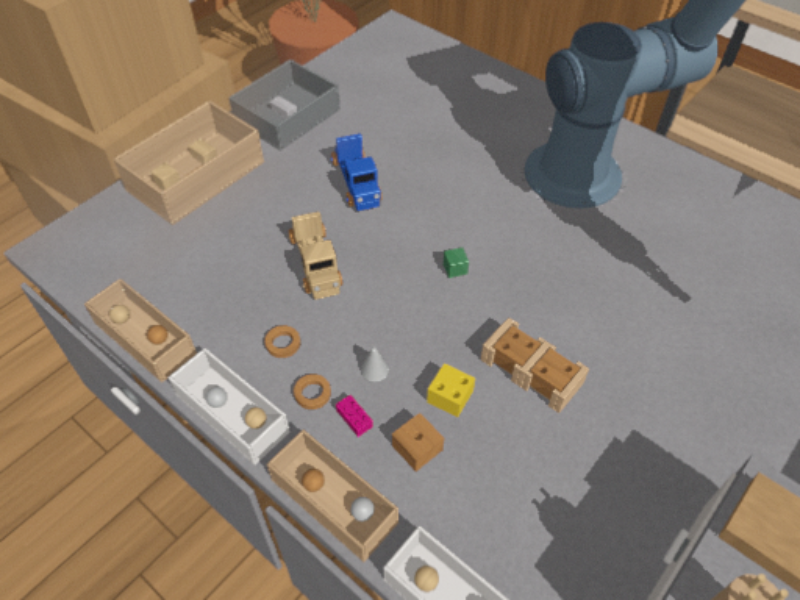

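View pics/wrist0b.png

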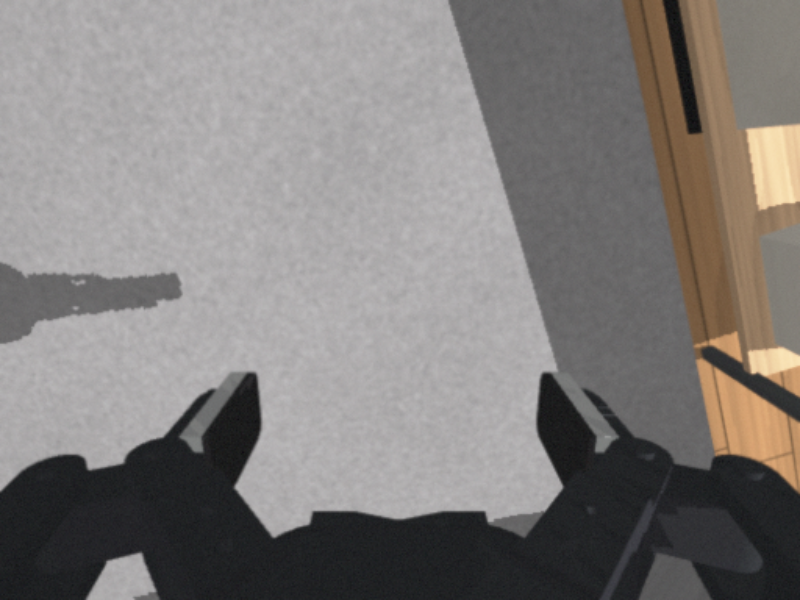

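The top view shows the rack near (277,328), the wooden truck near (515,287) and the blue one near (566,402), all in 800x600 pixels. I'll enlarge the rack and the truck.

```bash
python3 - <<'E'
from h import *
crop('top0',140,185,215,235,10,'c_rack')
crop('top0',290,150,370,215,9,'c_truck')
crop('scene0',300,195,385,265,9,'c_rack_s')
for a in [(277,328),(515,287)]: 
    s=load('top0'); print(onz(s,a[0]*.64,a[1]*.64,.04))
E
```

```text
[0.49052784 0.21877485 0.04      ]
[ 0.56183093 -0.24568878  0.04      ]
```

View pics/c_rack.png

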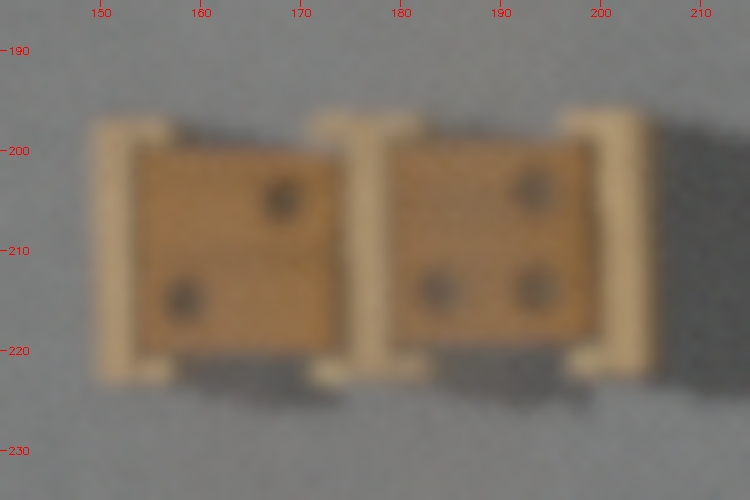

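View pics/c_truck.png

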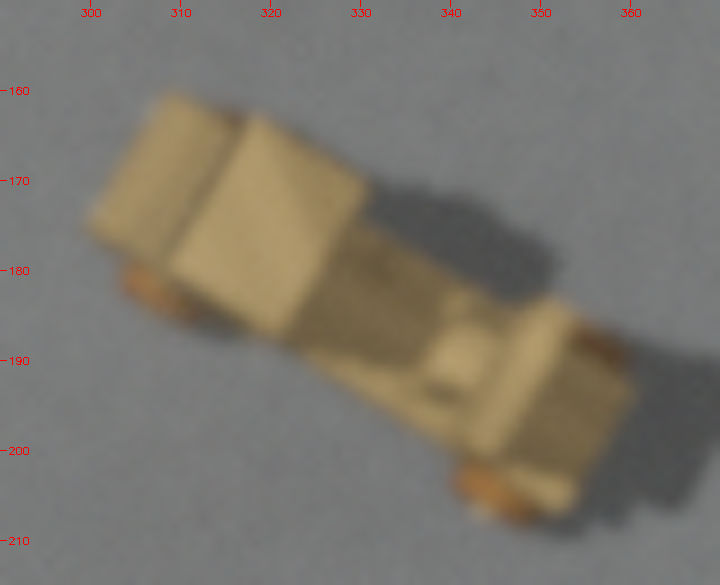

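View pics/c_rack_s.png

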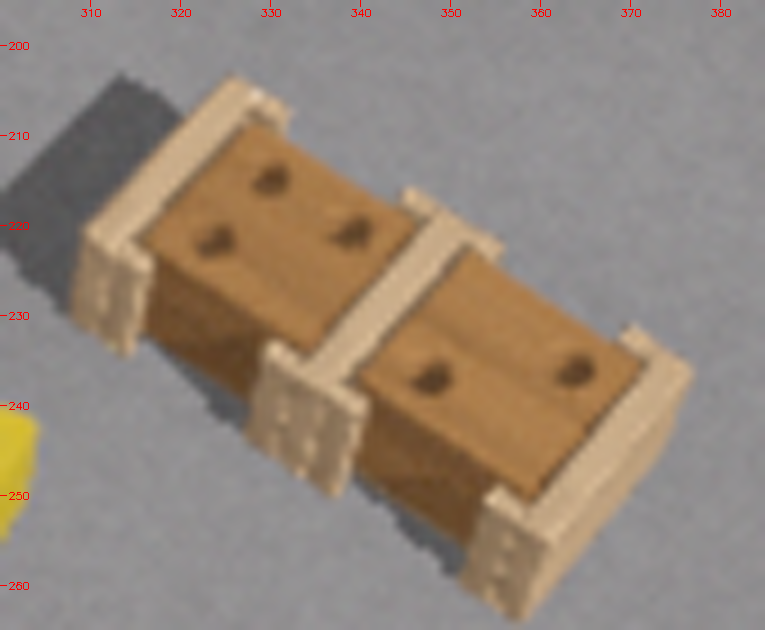

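The block with three holes is in the right pocket. Its L corner is at top-view pixel (193.5,214), so the block's axes roughly match the world's. I'll make coarse estimates of the rack and truck, then move the wrist camera over the rack.

```bash
python3 - <<'E'
from h import *
s=load('top0')
h=[onz(s,*p,.05) for p in[(193.5,214),(193.5,204),(183.5,214)]]
for p in h: print('hole',p.round(4))
print('blockc',(h[1]+h[2])/2)
for p in [(149.5,197),(205,196),(206,222.5),(150,223)]: print('rack',onz(s,*p,.05).round(4))
for p in [(318,162.5),(331,171),(321,187),(308.5,179)]: print('cab top',onz(s,*p,.09).round(4))
for p in [(351,183),(355,185),(345,201),(341,199)]: print('tail top',onz(s,*p,.088).round(4))
for n,p,z in [('cube',(260,241),.04),('yellow',(203,165),.044),('cone',(244,150),.07),('blue top',(345,245),.09),('blue bonnet',(342,240),.05)]: print(n,onz(s,*p,z).round(3))
print(tool([.49,.175,.25]))
E
```

```text
hole [0.4773 0.1678 0.05  ]
hole [0.5075 0.1674 0.05  ]
hole [0.4778 0.1983 0.05  ]
blockc [0.49267117 0.18283979 0.05      ]
rack [0.531 0.302 0.05 ]
rack [0.531  0.1322 0.05  ]
rack [0.4511 0.1304 0.05  ]
rack [0.4521 0.3014 0.05  ]
cab top [ 0.622 -0.206  0.09 ]
cab top [ 0.5963 -0.2437  0.09  ]
cab top [ 0.5498 -0.2131  0.09  ]
cab top [ 0.5739 -0.1768  0.09  ]
tail top [ 0.5601 -0.3025  0.088 ]
tail top [ 0.554  -0.3142  0.088 ]
tail top [ 0.5074 -0.2833  0.088 ]
tail top [ 0.5135 -0.2716  0.088 ]
cube [ 0.392 -0.031  0.04 ]
yellow [0.626 0.138 0.044]
cone [0.665 0.011 0.07 ]
blue top [ 0.378 -0.28   0.09 ]
blue bonnet [ 0.391 -0.278  0.05 ]
[-400.41909767 -242.20700346  -50.33034318]
```

drive_tool(
  commands=[
    {"x": -35, "y": -24, "z": -3, "wz": 6, "fingers": 1},
    {"x": -70, "y": -47, "z": -5, "wz": 13},
    {"x": -104, "y": -71, "z": -8, "wz": 20},
    {"x": -139, "y": -94, "z": -10, "wz": 27},
    {"x": -174, "y": -118, "z": -12, "wz": 34},
    {"x": -209, "y": -142, "z": -14, "wz": 41},
    {"x": -240, "y": -163, "z": -16, "wz": 48},
    {"x": -270, "y": -183, "z": -18, "wz": 55},
  ],
)

```text
invalid input
```

```bash
python3 - <<'E'
from h import *
o=manip.get_obs();print(o['clock'],o['tcp_pos'],o['ee_rot'],tool([.4925,.13,.22]))
R=np.array(o['ee_rot']);print(np.degrees(np.arctan2(R[1,1],R[0,1])))
E
```

```text
0.15 [0.19680014 0.53969625 0.1993708 ] [[-9.39441070e-01  3.42709721e-01 -7.23461916e-04]
 [ 3.42710426e-01  9.39440046e-01 -1.40093254e-03]
 [ 1.99535895e-04 -1.56403151e-03 -9.99998757e-01]] [-418.19565561 -283.5781103   -20.26914716]
69.95792326994334
```

drive_tool(
  commands=[
    {"x": -35, "y": -24, "z": -3, "wx": 0, "wy": 0, "wz": 6, "fingers": 1},
    {"x": -70, "y": -47, "z": -5, "wx": 0, "wy": 0, "wz": 13, "fingers": 1},
    {"x": -104, "y": -71, "z": -8, "wx": 0, "wy": 0, "wz": 20, "fingers": 1},
    {"x": -139, "y": -94, "z": -10, "wx": 0, "wy": 0, "wz": 27, "fingers": 1},
    {"x": -174, "y": -118, "z": -12, "wx": 0, "wy": 0, "wz": 34, "fingers": 1},
    {"x": -209, "y": -142, "z": -14, "wx": 0, "wy": 0, "wz": 41, "fingers": 1},
    {"x": -240, "y": -163, "z": -16, "wx": 0, "wy": 0, "wz": 48, "fingers": 1},
    {"x": -270, "y": -183, "z": -18, "wx": 0, "wy": 0, "wz": 55, "fingers": 1},
  ],
  squeeze=40,
)

```text
clock: 0.82
tcp_pos: [0.3887, 0.2735, 0.2181]
ee_rot: [[-0.252, 0.968, -0.0], [0.968, 0.252, -0.0], [-0.0, -0.0, -1.0]]
wrist_force: [0.6, 0.6, -0.4]
finger_gap: 0.999
```

```bash
python3 - <<'E'
from h import *
o=manip.get_obs();print(o['clock'],o['tcp_pos'],o['ee_rot'],tool([.4925,.13,.22]))
R=np.array(o['ee_rot']);print(np.degrees(np.arctan2(R[1,1],R[0,1])))
E
```

```text
0.8167 [0.38873647 0.27349945 0.21809367] [[-2.51648437e-01  9.67818714e-01 -3.81089740e-05]
 [ 9.67818659e-01  2.51648409e-01 -3.49424560e-04]
 [-3.28589565e-04 -1.24814720e-04 -9.99999938e-01]] [-164.99399738   64.31264286   -1.8601378 ]
14.575078118871122
```

drive_tool(
  commands=[
    {"x": -38, "y": 15, "z": 0, "wx": 0, "wy": 0, "wz": 5, "fingers": 1},
    {"x": -76, "y": 30, "z": 0, "wx": 0, "wy": 0, "wz": 10, "fingers": 1},
    {"x": -114, "y": 45, "z": 0, "wx": 0, "wy": 0, "wz": 14.6, "fingers": 1},
    {"x": -150, "y": 59, "z": -1, "wx": 0, "wy": 0, "wz": 14.6, "fingers": 1},
    {"x": -165, "y": 64, "z": -2, "wx": 0, "wy": 0, "wz": 14.6, "fingers": 1},
    {"x": -165, "y": 64, "z": -2, "wx": 0, "wy": 0, "wz": 14.6, "fingers": 1},
    {"x": -165, "y": 64, "z": -2, "wx": 0, "wy": 0, "wz": 14.6, "fingers": 1},
  ],
)

```text
clock: 1.4
tcp_pos: [0.4924, 0.1322, 0.2197]
ee_rot: [[-0.004, 1.0, -0.001], [1.0, 0.004, 0.0], [0.0, -0.001, -1.0]]
wrist_force: [0.5, -0.5, 0.3]
finger_gap: 0.998
```

```bash
python3 - <<'E'
from h import *
s=snap('wrist','w1')
cv2.imwrite('pics/w1b.png',cv2.resize(s['pixels'][:,:,::-1],(800,600)))
o=manip.get_obs();print(o['clock'],o['tcp_pos']);print(s['pose'])
E
```

```text
1.45 [0.49184973 0.13304313 0.21974482]
[[ 9.99992087e-01 -3.97739011e-03  8.08323153e-05  4.93121418e-01]
 [ 3.79935465e-03  9.60860176e-01  2.77007738e-01  2.02146382e-01]
 [-1.17943639e-03 -2.77005239e-01  9.60867684e-01  3.92079662e-01]
 [ 0.00000000e+00  0.00000000e+00  0.00000000e+00  1.00000000e+00]]
```

View pics/w1b.png

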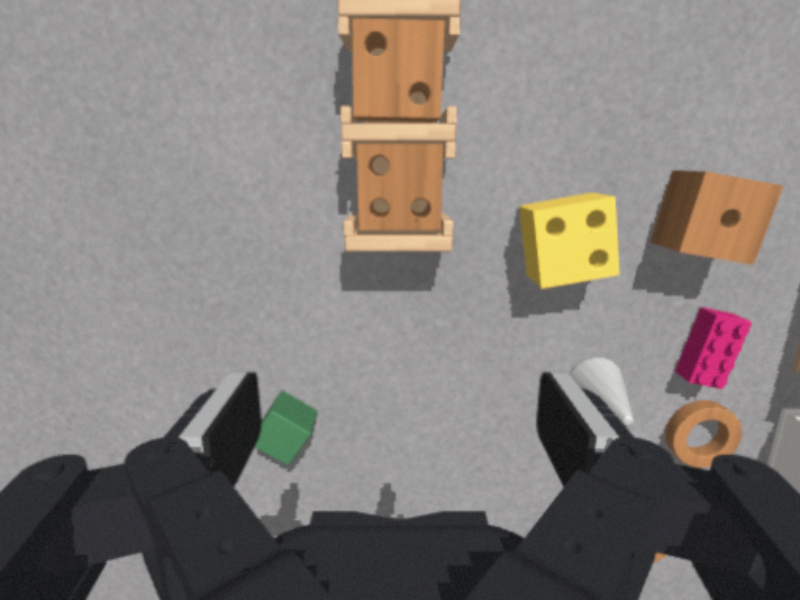

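The wrist view shows the block in the lower pocket, with holes near (380,165), (380,207) and (421,207) in 800x600 pixels.

```bash
python3 - <<'E'
from h import *
crop('w1',210,70,300,165,6,'c1')
E
```

```text
(no output)
```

View pics/c1.png

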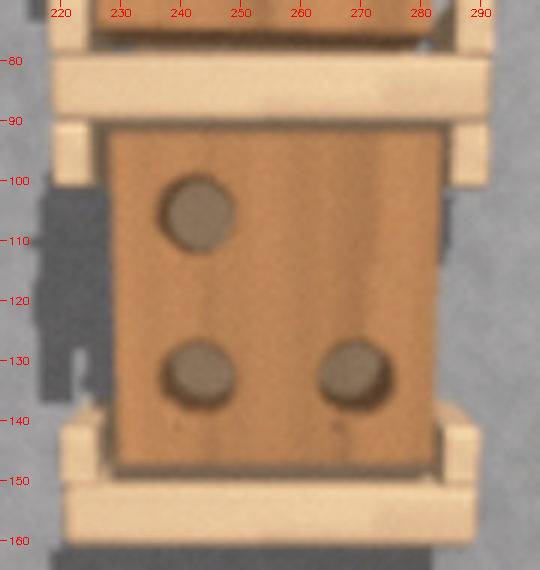

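```bash
python3 - <<'E'
from h import *
s=load('w1')
f=lambda X,Y:onz(s,210+X/6-.42,70+Y/6-.42,.05)[:2]
c=[f(*p) for p in[(107,130),(443,130),(436,466),(115,465)]]
h=[f(*p) for p in[(197,375),(355,375),(196,213)]]
print(np.array(c),np.mean(c,0)); print(np.array(h),(h[1]+h[2])/2)
d=h[1]-h[0];e=h[2]-h[0];print(np.linalg.norm(d),np.linalg.norm(e),np.degrees([np.arctan2(d[1],d[0]),np.arctan2(-e[0],e[1])]))
d=c[1]-c[0];e=c[2]-c[3];g=c[0]-c[3];k=c[1]-c[2];print([np.degrees(np.arctan2(v[1],v[0])) for v in(d,e)],[np.degrees(np.arctan2(-v[0],v[1])) for v in(g,k)])
E
```

```text
[[0.46290295 0.21370512]
 [0.52364931 0.21393429]
 [0.52412147 0.15310771]
 [0.46314822 0.15305546]] [0.49345549 0.18345065]
[[0.47885275 0.16999585]
 [0.50845549 0.17011191]
 [0.47888787 0.19927624]] [0.49367168 0.18469408]
0.02960296622005116 0.029280409939150005 [ 0.22462997 -0.06872914]
[np.float64(0.21615335313210218), np.float64(0.0490986144616321)] [np.float64(0.23170161679636078), np.float64(0.44474207089538825)]
```

```bash
python3 - <<'E'
from h import *
o=manip.get_obs();print(o['clock'],o['tcp_pos'],o['qvel'].round(3),tool([.4935,.184,.1]),tool([.4935,.184,.01]))
E
```

```text
1.45 [0.49184973 0.13304313 0.21974482] [ 0.027 -0.01  -0.009  0.001 -0.    -0.002] [ 50.88393506   2.08774407 119.76900582] [ 50.83692884   2.1951664  209.76892943]
```

drive_tool(
  commands=[
    {"x": 20, "y": 1, "z": 30, "wx": 0, "wy": 0, "wz": 0, "fingers": 1},
    {"x": 40, "y": 2, "z": 60, "wx": 0, "wy": 0, "wz": 0, "fingers": 1},
    {"x": 51, "y": 2, "z": 90, "wx": 0, "wy": 0, "wz": 0, "fingers": 1},
    {"x": 51, "y": 2, "z": 120, "wx": 0, "wy": 0, "wz": 0, "fingers": 1},
    {"x": 51, "y": 2, "z": 120, "wx": 0, "wy": 0, "wz": 0, "fingers": 1},
    {"x": 51, "y": 2, "z": 120, "wx": 0, "wy": 0, "wz": 0, "fingers": 1},
    {"x": 51, "y": 2, "z": 120, "wx": 0, "wy": 0, "wz": 0, "fingers": 1},
    {"x": 51, "y": 2, "z": 120, "wx": 0, "wy": 0, "wz": 0, "fingers": 1},
  ],
)

```text
clock: 2.12
tcp_pos: [0.4957, 0.1845, 0.1026]
ee_rot: [[-0.007, 1.0, 0.004], [1.0, 0.007, 0.001], [0.001, 0.004, -1.0]]
wrist_force: [0.4, 0.8, -0.3]
finger_gap: 1.001
```

```bash
python3 - <<'E'
from h import *
s=snap('wrist','w2');cv2.imwrite('pics/w2b.png',cv2.resize(s['pixels'][:,:,::-1],(800,600)))
o=manip.get_obs();print(o['clock'],o['tcp_pos'],o['qvel'].round(3),tool([.4935,.184,.01]))
R=o['ee_rot'];print(np.degrees(np.arctan2(R[1,1],R[0,1])))
E
```

```text
2.1667 [0.49594261 0.18438561 0.10255793] [-0.007  0.002 -0.005 -0.006 -0.    -0.001] [-0.47342628 -2.84180858 92.54612391]
0.3565705495332801
```

View pics/w2b.png

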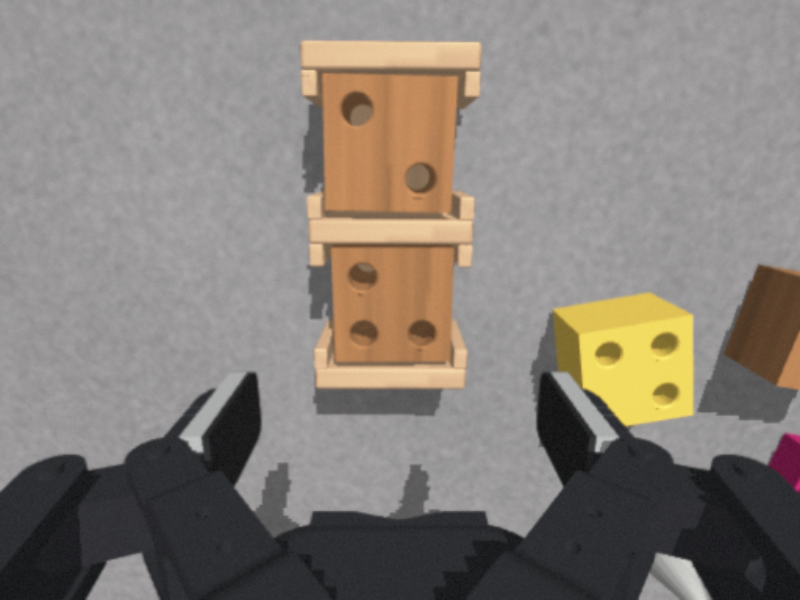

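drive_tool(
  commands=[
    {"x": 0, "y": -3, "z": 25, "wx": 0, "wy": 0, "wz": 0, "fingers": 1},
    {"x": 0, "y": -3, "z": 50, "wx": 0, "wy": 0, "wz": 0, "fingers": 1},
    {"x": 0, "y": -3, "z": 70, "wx": 0, "wy": 0, "wz": 0, "fingers": 1},
    {"x": 0, "y": -3, "z": 80, "wx": 0, "wy": 0, "wz": 0, "fingers": 1},
    {"x": 0, "y": -3, "z": 80, "wx": 0, "wy": 0, "wz": 0, "fingers": 1},
    {"x": 0, "y": -3, "z": 80, "wx": 0, "wy": 0, "wz": 0, "fingers": 1},
  ],
)

```text
clock: 2.67
tcp_pos: [0.4918, 0.1839, 0.021]
ee_rot: [[-0.006, 1.0, 0.001], [1.0, 0.006, 0.0], [0.0, 0.001, -1.0]]
wrist_force: [0.1, -0.2, 0.8]
finger_gap: 0.999
```

```bash
python3 - <<'E'
from h import *
o=manip.get_obs();print(o['clock'],o['tcp_pos'],o['wrist_force'],tool([.4935,.184,.01]))
E
```

```text
2.6667 [0.49181684 0.18389174 0.02102923] [ 0.0870376  -0.24382557  0.77143952] [ 0.09461802  1.67357811 11.03081785]
```

Now I'll descend the last bit and close.

drive_tool(
  commands=[
    {"x": 0, "y": 1.5, "z": 10, "wx": 0, "wy": 0, "wz": 0, "fingers": 1},
    {"x": 0, "y": 1.5, "z": 10, "wx": 0, "wy": 0, "wz": 0, "fingers": 1},
    {"x": 0, "y": 1.5, "z": 10, "wx": 0, "wy": 0, "wz": 0, "fingers": -1},
    {"x": 0, "y": 1.5, "z": 10, "wx": 0, "wy": 0, "wz": 0, "fingers": -1},
    {"x": 0, "y": 1.5, "z": 10, "wx": 0, "wy": 0, "wz": 0, "fingers": -1},
    {"x": 0, "y": 1.5, "z": 10, "wx": 0, "wy": 0, "wz": 0, "fingers": -1},
    {"x": 0, "y": 1.5, "z": 10, "wx": 0, "wy": 0, "wz": 0, "fingers": -1},
    {"x": 0, "y": 1.5, "z": 10, "wx": 0, "wy": 0, "wz": 0, "fingers": -1},
  ],
  squeeze=40,
)

```text
clock: 3.33
tcp_pos: [0.4932, 0.1841, 0.0111]
ee_rot: [[-0.006, 1.0, 0.001], [1.0, 0.006, 0.0], [0.0, 0.001, -1.0]]
wrist_force: [-1.8, -0.8, 5.5]
finger_gap: 0.684
```

drive_tool(
  commands=[
    {"x": 0, "y": 0, "z": 0, "wx": 0, "wy": 0, "wz": 0, "fingers": -1},
    {"x": 0, "y": 0, "z": 0, "wx": 0, "wy": 0, "wz": 0, "fingers": -1},
    {"x": 0, "y": 0, "z": -10, "wx": 0, "wy": 0, "wz": 0, "fingers": -1},
    {"x": 0, "y": 0, "z": -25, "wx": 0, "wy": 0, "wz": 0, "fingers": -1},
    {"x": 0, "y": 0, "z": -50, "wx": 0, "wy": 0, "wz": 0, "fingers": -1},
    {"x": 0, "y": 0, "z": -75, "wx": 0, "wy": 0, "wz": 0, "fingers": -1},
    {"x": 0, "y": 0, "z": -100, "wx": 0, "wy": 0, "wz": 0, "fingers": -1},
    {"x": 0, "y": 0, "z": -130, "wx": 0, "wy": 0, "wz": 0, "fingers": -1},
  ],
)

```text
clock: 4.0
tcp_pos: [0.4915, 0.1837, 0.141]
ee_rot: [[-0.006, 1.0, -0.002], [1.0, 0.006, -0.0], [-0.0, -0.002, -1.0]]
wrist_force: [0.2, -0.1, -0.6]
finger_gap: 0.68
```

```bash
python3 - <<'E'
from h import *
s=snap('wrist','w3');cv2.imwrite('pics/w3b.png',cv2.resize(s['pixels'][:,:,::-1],(800,600)))
o=manip.get_obs();print(o['clock'],o['tcp_pos'],o['wrist_force'],o['finger_gap'],tool([.52,0,.15]))
E
```

```text
4.05 [0.49543576 0.18464846 0.14773301] [1.40867911 0.39392893 3.4538947 ] 0.6790601305378565 [-184.79656511   23.40599671   -2.44616361]
```

View pics/w3b.png

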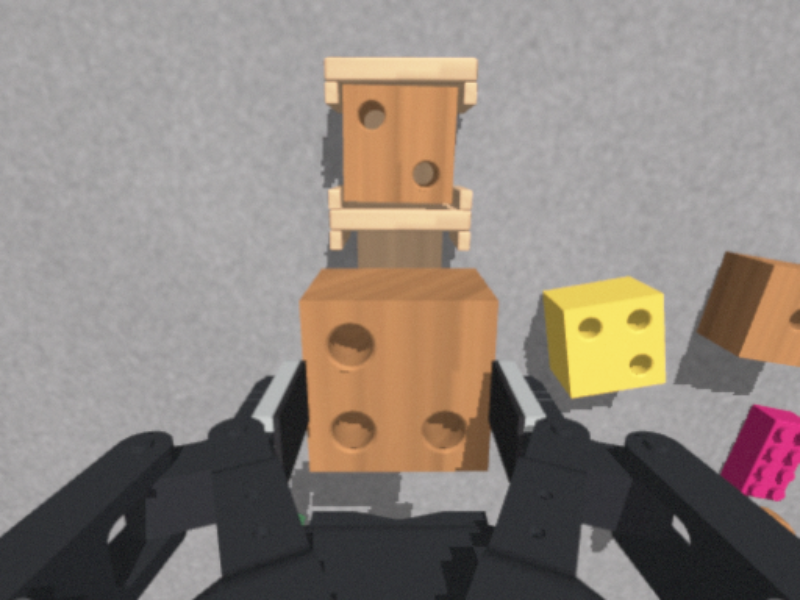

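drive_tool(
  commands=[
    {"x": -25, "y": 4, "z": 0, "wx": 0, "wy": 0, "wz": -7, "fingers": -1},
    {"x": -55, "y": 8, "z": 0, "wx": 0, "wy": 0, "wz": -14, "fingers": -1},
    {"x": -85, "y": 12, "z": 0, "wx": 0, "wy": 0, "wz": -21, "fingers": -1},
    {"x": -115, "y": 16, "z": 0, "wx": 0, "wy": 0, "wz": -28, "fingers": -1},
    {"x": -145, "y": 20, "z": 0, "wx": 0, "wy": 0, "wz": -35, "fingers": -1},
    {"x": -170, "y": 23, "z": 0, "wx": 0, "wy": 0, "wz": -42, "fingers": -1},
    {"x": -185, "y": 24, "z": 0, "wx": 0, "wy": 0, "wz": -49, "fingers": -1},
    {"x": -185, "y": 24, "z": 0, "wx": 0, "wy": 0, "wz": -56, "fingers": -1},
  ],
)

```text
clock: 4.72
tcp_pos: [0.5182, -0.0041, 0.1405]
ee_rot: [[-0.834, 0.552, 0.001], [0.552, 0.834, -0.001], [-0.001, -0.001, -1.0]]
wrist_force: [-0.4, -0.5, -0.6]
finger_gap: 0.679
```

drive_tool(
  commands=[
    {"x": 0, "y": 0, "z": 25, "wx": 0, "wy": 0, "wz": 0, "fingers": -1},
    {"x": 0, "y": 0, "z": 50, "wx": 0, "wy": 0, "wz": 0, "fingers": -1},
    {"x": 0, "y": 0, "z": 75, "wx": 0, "wy": 0, "wz": 0, "fingers": -1},
    {"x": 0, "y": 0, "z": 100, "wx": 0, "wy": 0, "wz": 0, "fingers": -1},
    {"x": 0, "y": 0, "z": 120, "wx": 0, "wy": 0, "wz": 0, "fingers": -1},
    {"x": 0, "y": 0, "z": 120, "wx": 0, "wy": 0, "wz": 0, "fingers": -1},
    {"x": 0, "y": 0, "z": 120, "wx": 0, "wy": 0, "wz": 0, "fingers": -1},
    {"x": 0, "y": 0, "z": 120, "wx": 0, "wy": 0, "wz": 0, "fingers": -1},
  ],
)

```text
clock: 5.38
tcp_pos: [0.5187, -0.001, 0.0214]
ee_rot: [[-0.833, 0.554, 0.002], [0.554, 0.833, -0.0], [-0.001, 0.001, -1.0]]
wrist_force: [0.4, -0.2, -0.9]
finger_gap: 0.679
```

```bash
python3 - <<'E'
from h import *
o=manip.get_obs();print(o['clock'],o['tcp_pos'],o['wrist_force'],o['finger_gap'],tool([.52,0,.006]));print(o['ee_rot'])
E
```

```text
5.3833 [ 0.51867001 -0.00102087  0.02137736] [ 0.42745418 -0.1610002  -0.93139949] 0.6789512359282411 [-0.52123128  1.57457043 15.37931305]
[[-8.32564697e-01  5.53925647e-01  1.55020446e-03]
 [ 5.53926199e-01  8.32565769e-01 -8.70059074e-05]
 [-1.33884197e-03  7.86260818e-04 -9.99998795e-01]]
```

drive_tool(
  commands=[
    {"x": 0, "y": 0, "z": 8, "wx": 0, "wy": 0, "wz": 0, "fingers": -1},
    {"x": 0, "y": 0, "z": 12, "wx": 0, "wy": 0, "wz": 0, "fingers": -1},
    {"x": 0, "y": 0, "z": 14, "wx": 0, "wy": 0, "wz": 0, "fingers": -1},
    {"x": 0, "y": 0, "z": 16, "wx": 0, "wy": 0, "wz": 0, "fingers": -1},
    {"x": 0, "y": 0, "z": 16.5, "wx": 0, "wy": 0, "wz": 0, "fingers": -1},
    {"x": 0, "y": 0, "z": 16.5, "wx": 0, "wy": 0, "wz": 0, "fingers": -1},
  ],
)

```text
clock: 5.88
tcp_pos: [0.518, -0.001, 0.0051]
ee_rot: [[-0.833, 0.554, 0.001], [0.554, 0.833, -0.0], [-0.001, 0.0, -1.0]]
wrist_force: [-5.0, 0.2, 10.9]
finger_gap: 0.675
```

drive_tool(
  commands=[
    {"x": 0, "y": 0, "z": 0, "wx": 0, "wy": 0, "wz": 0, "fingers": 1},
    {"x": 0, "y": 0, "z": 0, "wx": 0, "wy": 0, "wz": 0, "fingers": 1},
    {"x": 0, "y": 0, "z": 0, "wx": 0, "wy": 0, "wz": 0, "fingers": 1},
    {"x": 0, "y": 0, "z": 0, "wx": 0, "wy": 0, "wz": 0, "fingers": 1},
    {"x": 0, "y": 0, "z": -20, "wx": 0, "wy": 0, "wz": 0, "fingers": 1},
    {"x": 0, "y": 0, "z": -50, "wx": 0, "wy": 0, "wz": 0, "fingers": 1},
    {"x": 0, "y": 0, "z": -90, "wx": 0, "wy": 0, "wz": 0, "fingers": 1},
    {"x": 0, "y": 0, "z": -130, "wx": 0, "wy": 0, "wz": 0, "fingers": 1},
  ],
)

```text
clock: 6.55
tcp_pos: [0.5163, -0.0008, 0.134]
ee_rot: [[-0.832, 0.554, -0.003], [0.554, 0.832, 0.0], [0.003, -0.001, -1.0]]
wrist_force: [0.9, 0.1, -0.3]
finger_gap: 0.996
```

```bash
python3 - <<'E'
from h import *
s=load('top0')
# truck coarse: cab corners
c=np.mean([onz(s,*p,.09) for p in[(318,162.5),(331,171),(321,187),(308.5,179)]],0)[:2]
t=np.mean([onz(s,*p,.088) for p in[(351,183),(355,185),(345,201),(341,199)]],0)[:2]
print(c,t,np.linalg.norm(c-t)); d=(c-t)/np.linalg.norm(c-t); print(np.degrees(np.arctan2(d[1],d[0])), 't+40',t+.04*d)
b=t+.04*d
o=manip.get_obs();print(o['clock'],o['tcp_pos'],o['ee_rot'],b)
E
```

```text
[ 0.58551639 -0.2099098 ] [ 0.53373753 -0.29286918] 0.0977921699899849
58.029764488356705 t+40 [ 0.55491667 -0.25893625]
6.55 [ 0.51633253 -0.00081742  0.13403357] [[-8.32472164e-01  5.54059080e-01 -2.93796442e-03]
 [ 5.54060275e-01  8.32476424e-01  4.64921305e-04]
 [ 2.70337999e-03 -1.24077533e-03 -9.99995576e-01]] [ 0.55491667 -0.25893625]
```

drive_tool(
  commands=[
    {"x": -15, "y": -22, "z": -20, "wx": 0, "wy": 0, "wz": 7, "fingers": 1},
    {"x": -35, "y": -50, "z": -35, "wx": 0, "wy": 0, "wz": 14, "fingers": 1},
    {"x": -55, "y": -80, "z": -50, "wx": 0, "wy": 0, "wz": 21, "fingers": 1},
    {"x": -75, "y": -109, "z": -65, "wx": 0, "wy": 0, "wz": 28, "fingers": 1},
    {"x": -95, "y": -138, "z": -80, "wx": 0, "wy": 0, "wz": 35, "fingers": 1},
    {"x": -115, "y": -167, "z": -95, "wx": 0, "wy": 0, "wz": 42, "fingers": 1},
    {"x": -135, "y": -196, "z": -110, "wx": 0, "wy": 0, "wz": 49, "fingers": 1},
    {"x": -155, "y": -225, "z": -116, "wx": 0, "wy": 0, "wz": 56, "fingers": 1},
  ],
)

```text
clock: 7.22
tcp_pos: [0.5226, -0.2763, 0.2518]
ee_rot: [[-0.0, 1.0, 0.003], [1.0, 0.0, -0.002], [-0.002, 0.003, -1.0]]
wrist_force: [1.4, -0.7, 0.3]
finger_gap: 0.999
```

```bash
python3 - <<'E'
from h import *
o=manip.get_obs();print(o['clock'],o['tcp_pos'],tool([.521,-.308,.25]));R=o['ee_rot'];print(np.degrees(np.arctan2(R[1,1],R[0,1])),R)
E
```

```text
7.2167 [ 0.52259888 -0.27634674  0.25175376] [-31.65031385  -1.60701262   1.79887017]
0.006284492518267916 [[-1.05531097e-04  9.99996450e-01  2.66264274e-03]
 [ 9.99998777e-01  1.09684697e-04 -1.55985632e-03]
 [-1.56014283e-03  2.66247487e-03 -9.99995239e-01]]
```

drive_tool(
  commands=[
    {"x": -15, "y": -1, "z": 1, "wx": 0, "wy": 0, "wz": 7, "fingers": 1},
    {"x": -31, "y": -1, "z": 1, "wx": 0, "wy": 0, "wz": 14, "fingers": 1},
    {"x": -31, "y": -1, "z": 1, "wx": 0, "wy": 0, "wz": 21, "fingers": 1},
    {"x": -31, "y": -1, "z": 1, "wx": 0, "wy": 0, "wz": 28, "fingers": 1},
    {"x": -31, "y": -1, "z": 1, "wx": 0, "wy": 0, "wz": 33, "fingers": 1},
    {"x": -31, "y": -1, "z": 1, "wx": 0, "wy": 0, "wz": 33, "fingers": 1},
    {"x": -31, "y": -1, "z": 1, "wx": 0, "wy": 0, "wz": 33, "fingers": 1},
    {"x": -31, "y": -1, "z": 1, "wx": 0, "wy": 0, "wz": 33, "fingers": 1},
  ],
)

```text
clock: 7.88
tcp_pos: [0.5213, -0.305, 0.2484]
ee_rot: [[0.538, 0.843, -0.0], [0.843, -0.538, 0.0], [0.0, -0.0, -1.0]]
wrist_force: [-0.0, -0.8, 0.0]
finger_gap: 0.998
```

```bash
python3 - <<'E'
from h import *
s=snap('wrist','w4');cv2.imwrite('pics/w4b.png',cv2.resize(s['pixels'][:,:,::-1],(800,600)))
o=manip.get_obs();print(o['clock'],o['tcp_pos'],o['qvel'].round(3));print(s['pose'].round(4))
E
```

```text
7.9333 [ 0.52134006 -0.30501491  0.2484645 ] [ 0.002 -0.001  0.001  0.001  0.001  0.006]
[[ 8.430e-01  5.167e-01  1.495e-01  5.600e-01]
 [-5.379e-01  8.100e-01  2.337e-01 -2.461e-01]
 [-4.000e-04 -2.774e-01  9.608e-01  4.207e-01]
 [ 0.000e+00  0.000e+00  0.000e+00  1.000e+00]]
```

View pics/w4b.png

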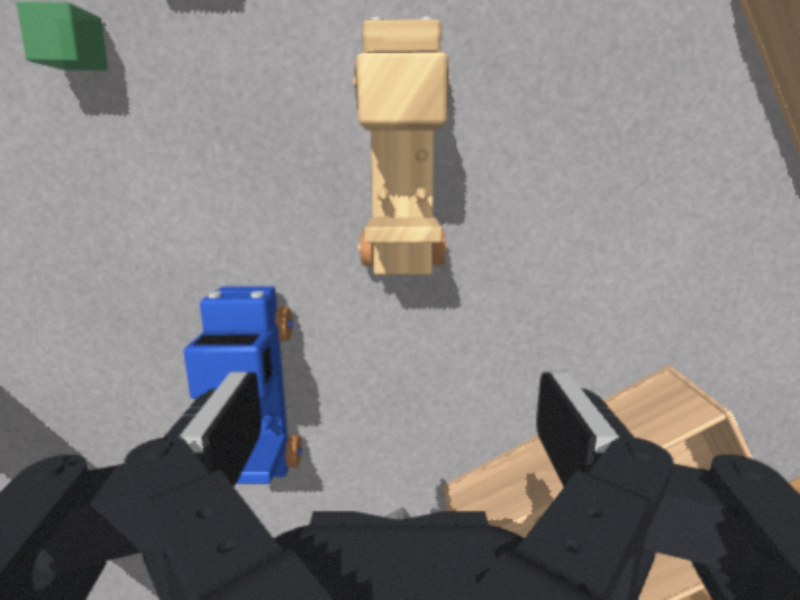

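The wooden truck is aligned with its cab upward in the view. Studs show near (421,155), (383,195) and (421,195) in 800x600 pixels. I'll zoom in.

```bash
python3 - <<'E'
from h import *
crop('w4',222,5,296,85,9,'c4')
crop('w4',222,75,296,180,7,'c4b')
E
```

```text
(no output)
```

View pics/c4b.png

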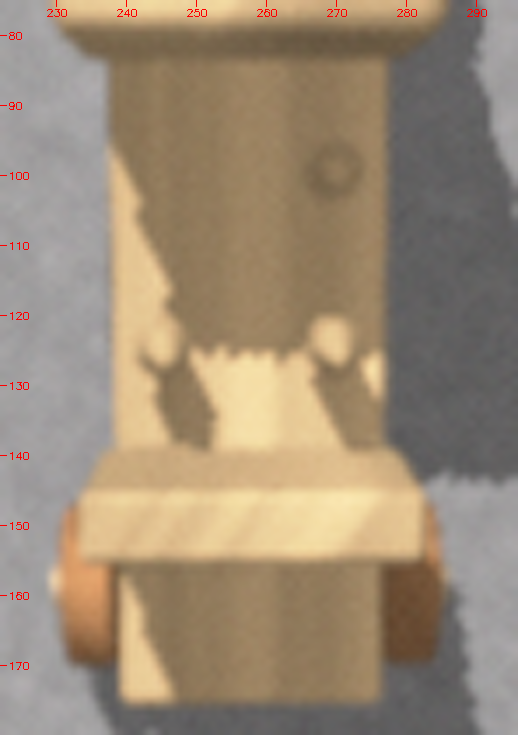

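View pics/c4.png

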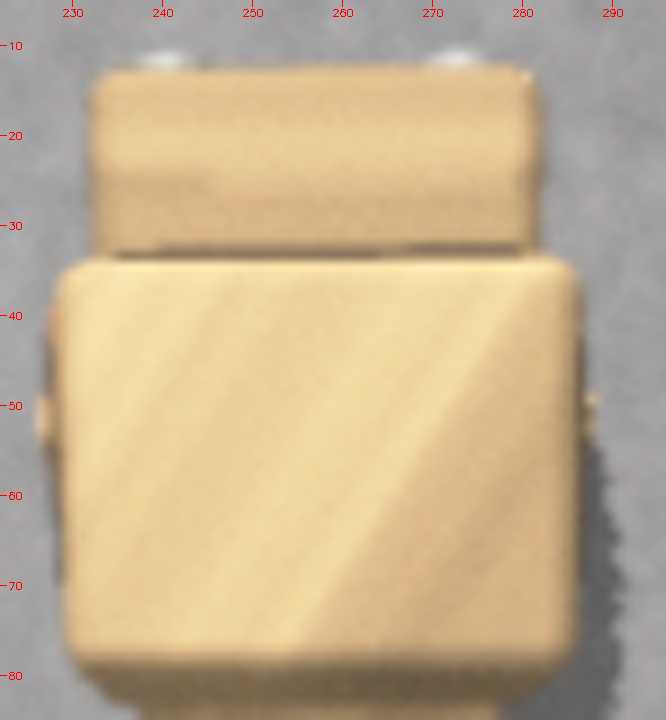

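```bash
python3 - <<'E'
from h import *
from scipy.optimize import least_squares
s=load('w4')
f=lambda X,Y,z,:onz(s,222+X/7-.43,75+Y/7-.43,z)[:2]
g=lambda X,Y,z,:onz(s,222+X/9-.44,5+Y/9-.44,z)[:2]
A=[f(333,172,.052),f(331,341,.052),f(163,342,.052)]
print(np.array(A),np.linalg.norm(A[0]-A[1]),np.linalg.norm(A[1]-A[2]))
d=A[0]-A[1];e=A[2]-A[1]
print('yaw',np.degrees([np.arctan2(d[1],d[0]),np.arctan2(-e[0],e[1])]),'c',(A[0]+A[2])/2)
L=[f(109,70,.03),f(113,440,.03)];R=[f(386,70,.03),f(384,440,.03)]
for q in(L,R): v=q[0]-q[1];print('edge yaw',np.degrees(np.arctan2(v[1],v[0])))
print('width',np.linalg.norm(L[0]-R[0]),np.linalg.norm(L[1]-R[1]))
T=[f(80,490,.088),f(423,490,.088),f(79,558,.088),f(424,558,.088)]
print('tail',np.linalg.norm(T[0]-T[2]))
yaw=np.radians(57.)
for yaw in np.radians([56.,57.,58.]):
  X=np.array([np.cos(yaw),np.sin(yaw)]);Y=np.array([-X[1],X[0]])
  t=np.mean(T,0); print('from tail mid',t+.04*X)
C=[g(60,260,.09),g(580,260,.09),g(65,660,.09),g(575,660,.09)]
v=np.mean(C[:2],0)-np.mean(C[2:],0);print('cab yaw',np.degrees(np.arctan2(v[1],v[0])),np.linalg.norm(v),'cross',np.degrees(np.arctan2(*(C[1]-C[0])[::-1])),'c from cab',np.mean(C,0)-.0565*v/np.linalg.norm(v))
m=np.mean(C,0)-np.mean(T,0);print('cab-tail',np.linalg.norm(m),np.degrees(np.arctan2(m[1],m[0])))
v=T[1]-T[0];w=T[3]-T[2];print('tail cross',np.degrees([np.arctan2(v[1],v[0]),np.arctan2(w[1],w[0])]))
E
```

```text
[[ 0.57598375 -0.25211421]
 [ 0.56100925 -0.27560982]
 [ 0.5365907  -0.26022906]] 0.027861791771866266 0.028858853510859348
yaw [57.48934594 57.79397899] c [ 0.55628722 -0.25617163]
edge yaw 57.19309540727023
edge yaw 58.26088893049218
width 0.048751473817962326 0.049956343763240686
tail 0.010833079935073138
from tail mid [ 0.55762849 -0.2569879 ]
from tail mid [ 0.55704633 -0.25660258]
from tail mid [ 0.55645754 -0.25622748]
cab yaw 57.57137075641112 0.04194315951820269 cross -32.543067654706846 c from cab [ 0.55593103 -0.25678977]
cab-tail 0.09574295655157623 57.83594574294919
tail cross [-32.53902249 -32.5387031 ]
```

drive_tool(
  commands=[
    {"x": 28, "y": -23, "z": 0, "wx": 0, "wy": 0, "wz": 1, "fingers": 1},
    {"x": 57, "y": -47, "z": 0, "wx": 0, "wy": 0, "wz": 1, "fingers": 1},
    {"x": 86, "y": -71, "z": 5, "wx": 0, "wy": 0, "wz": 1, "fingers": 1},
    {"x": 115, "y": -95, "z": 15, "wx": 0, "wy": 0, "wz": 1, "fingers": 1},
    {"x": 144, "y": -119, "z": 25, "wx": 0, "wy": 0, "wz": 1, "fingers": 1},
    {"x": 173, "y": -142, "z": 35, "wx": 0, "wy": 0, "wz": 1, "fingers": 1},
    {"x": 193, "y": -158, "z": 45, "wx": 0, "wy": 0, "wz": 1, "fingers": 1},
    {"x": 202, "y": -166, "z": 48, "wx": 0, "wy": 0, "wz": 1, "fingers": 1},
  ],
)

```text
clock: 8.6
tcp_pos: [0.4888, -0.0421, 0.1994]
ee_rot: [[0.55, 0.835, -0.002], [0.835, -0.55, 0.002], [0.0, -0.003, -1.0]]
wrist_force: [0.3, 0.3, -0.4]
finger_gap: 1.003
```

drive_tool(
  commands=[
    {"x": 0, "y": 0, "z": 0, "wx": 0, "wy": 0, "wz": 0, "fingers": 1},
    {"x": 0, "y": 0, "z": 0, "wx": 0, "wy": 0, "wz": 0, "fingers": 1},
    {"x": 0, "y": 0, "z": 0, "wx": 0, "wy": 0, "wz": 0, "fingers": 1},
  ],
)

```text
clock: 8.85
tcp_pos: [0.4913, -0.0466, 0.2012]
ee_rot: [[0.554, 0.832, 0.001], [0.832, -0.554, -0.001], [0.0, 0.002, -1.0]]
wrist_force: [1.1, 0.3, 0.5]
finger_gap: 1.001
```

```bash
python3 - <<'E'
from h import *
s=snap('wrist','w5');cv2.imwrite('pics/w5b.png',cv2.resize(s['pixels'][:,:,::-1],(800,600)))
o=manip.get_obs();print(o['clock'],o['tcp_pos'],o['qvel'].round(3));print(o['ee_rot'])
print(proj(s,[.517,-.001,.044]))
E
```

```text
8.9 [ 0.49134029 -0.04686146  0.20117991] [-0.005  0.005  0.     0.     0.004  0.004]
[[ 5.55026556e-01  8.31831556e-01  1.33551164e-03]
 [ 8.31832619e-01 -5.55026080e-01 -7.38298327e-04]
 [ 1.27103946e-04  1.52069733e-03 -9.99998836e-01]]
[250.17698667 119.9791426 ]
```

View pics/w5b.png

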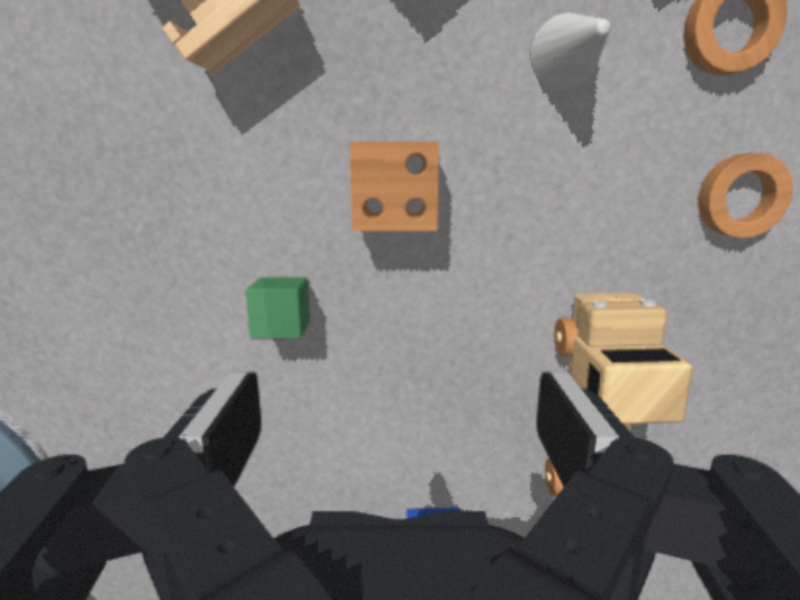

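```bash
python3 - <<'E'
from h import *
crop('w5',215,80,290,155,8,'c5')
E
```

```text
(no output)
```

View pics/c5.png

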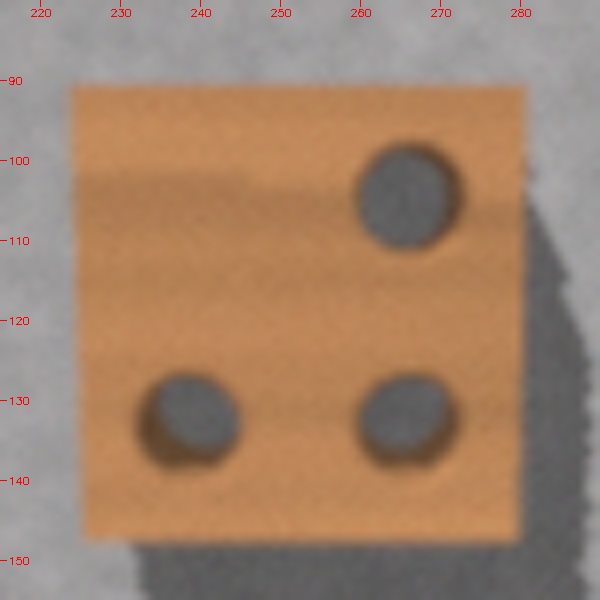

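```bash
python3 - <<'E'
from h import *
s=load('w5')
f=lambda X,Y:onz(s,215+X/8-.44,80+Y/8-.44,.044)[:2]
c=[f(*p) for p in[(71,86),(526,86),(520,541),(84,541)]]
h=[f(*p) for p in[(408,420),(409,196),(187,420)]]
print(np.array(c),np.mean(c,0),'holes c',(h[1]+h[2])/2)
an=lambda v:np.degrees(np.arctan2(v[1],v[0]))
print(an(h[1]-h[0]),an(h[2]-h[0])-90,an(c[0]-c[3]),an(c[1]-c[2]),an(c[0]-c[1])-90,an(c[3]-c[2])-90,np.linalg.norm(h[1]-h[0]),np.linalg.norm(h[2]-h[0]))
m=(np.mean(c,0)+(h[1]+h[2])/2)/2
o=manip.get_obs();print(m,an(o['ee_rot'][:2,1]),tool([*m,.1]),tool([*m,.012]))
E
```

```text
[[ 0.51067824  0.03961938]
 [ 0.56008893  0.0066796 ]
 [ 0.52755338 -0.04311415]
 [ 0.47777103 -0.00990987]] [ 0.5190229  -0.00168126] holes c [ 5.19322577e-01 -3.49373922e-04]
56.60794124384036 56.30052862420774 56.39995709695856 56.839143221268 56.3104811959019 56.29714900535501 0.029226832080941418 0.029916633211707063
[ 0.51917274 -0.00101532] -33.71255531816687 [ 53.57120256  -2.44775672 101.18311403] [ 53.56001741  -2.58157808 189.18301156]
```

drive_tool(
  commands=[
    {"x": 20, "y": -2, "z": 20, "wx": 0, "wy": 0, "wz": 0, "fingers": 1},
    {"x": 40, "y": -2.5, "z": 50, "wx": 0, "wy": 0, "wz": 0, "fingers": 1},
    {"x": 53.5, "y": -2.5, "z": 80, "wx": 0, "wy": 0, "wz": 0, "fingers": 1},
    {"x": 53.5, "y": -2.5, "z": 110, "wx": 0, "wy": 0, "wz": 0, "fingers": 1},
    {"x": 53.5, "y": -2.5, "z": 120, "wx": 0, "wy": 0, "wz": 0, "fingers": 1},
    {"x": 53.5, "y": -2.5, "z": 120, "wx": 0, "wy": 0, "wz": 0, "fingers": 1},
    {"x": 53.5, "y": -2.5, "z": 120, "wx": 0, "wy": 0, "wz": 0, "fingers": 1},
    {"x": 53.5, "y": -2.5, "z": 120, "wx": 0, "wy": 0, "wz": 0, "fingers": 1},
  ],
)

```text
clock: 9.57
tcp_pos: [0.5197, -0.0006, 0.0826]
ee_rot: [[0.555, 0.832, 0.003], [0.832, -0.555, -0.0], [0.001, 0.003, -1.0]]
wrist_force: [1.0, -0.6, 0.2]
finger_gap: 1.004
```

```bash
python3 - <<'E'
from h import *
o=manip.get_obs();print(o['clock'],o['tcp_pos'],o['qvel'].round(3),tool([.5192,-.001,.01]))
E
```

```text
9.5667 [ 0.51972754 -0.00061758  0.08255948] [ 0.003 -0.013  0.007 -0.005 -0.001  0.002] [-0.71307939 -0.43344235 72.55760634]
```

drive_tool(
  commands=[
    {"x": 0, "y": 0, "z": 25, "wx": 0, "wy": 0, "wz": 0, "fingers": 1},
    {"x": 0, "y": 0, "z": 50, "wx": 0, "wy": 0, "wz": 0, "fingers": 1},
    {"x": 0, "y": 0, "z": 65, "wx": 0, "wy": 0, "wz": 0, "fingers": 1},
    {"x": 0, "y": 0, "z": 72, "wx": 0, "wy": 0, "wz": 0, "fingers": 1},
    {"x": 0, "y": 0, "z": 72, "wx": 0, "wy": 0, "wz": 0, "fingers": 1},
    {"x": 0, "y": 0, "z": 72, "wx": 0, "wy": 0, "wz": 0, "fingers": 1},
    {"x": 0, "y": 0, "z": 72, "wx": 0, "wy": 0, "wz": 0, "fingers": -1},
    {"x": 0, "y": 0, "z": 72, "wx": 0, "wy": 0, "wz": 0, "fingers": -1},
  ],
  squeeze=40,
)

```text
clock: 10.23
tcp_pos: [0.5197, 0.0002, 0.0102]
ee_rot: [[0.554, 0.832, 0.003], [0.832, -0.554, -0.0], [0.002, 0.003, -1.0]]
wrist_force: [-0.1, -0.4, -0.1]
finger_gap: 0.745
```

drive_tool(
  commands=[
    {"x": 0, "y": 0, "z": 0, "wx": 0, "wy": 0, "wz": 0, "fingers": -1},
    {"x": 0, "y": 0, "z": 0, "wx": 0, "wy": 0, "wz": 0, "fingers": -1},
    {"x": 0, "y": 0, "z": 0, "wx": 0, "wy": 0, "wz": 0, "fingers": -1},
    {"x": 0, "y": 0, "z": 0, "wx": 0, "wy": 0, "wz": 0, "fingers": -1},
    {"x": 0, "y": 0, "z": 0, "wx": 0, "wy": 0, "wz": 0, "fingers": -1},
    {"x": 0, "y": 0, "z": 0, "wx": 0, "wy": 0, "wz": 0, "fingers": -1},
  ],
)

```text
clock: 10.73
tcp_pos: [0.5225, 0.0009, 0.0128]
ee_rot: [[0.553, 0.833, 0.009], [0.833, -0.553, 0.001], [0.006, 0.007, -1.0]]
wrist_force: [-1.5, 3.5, 20.4]
finger_gap: 0.001
```

drive_tool(
  commands=[
    {"x": 0, "y": 0, "z": -15, "wx": 0, "wy": 0, "wz": 0, "fingers": -1},
    {"x": 0, "y": 0, "z": -40, "wx": 0, "wy": 0, "wz": 0, "fingers": -1},
    {"x": 0, "y": 0, "z": -70, "wx": 0, "wy": 0, "wz": 0, "fingers": -1},
    {"x": 0, "y": 0, "z": -100, "wx": 0, "wy": 0, "wz": 0, "fingers": -1},
    {"x": 0, "y": 0, "z": -130, "wx": 0, "wy": 0, "wz": 0, "fingers": -1},
    {"x": 0, "y": 0, "z": -160, "wx": 0, "wy": 0, "wz": 0, "fingers": -1},
    {"x": 0, "y": 0, "z": -160, "wx": 0, "wy": 0, "wz": 0, "fingers": -1},
    {"x": 0, "y": 0, "z": -160, "wx": 0, "wy": 0, "wz": 0, "fingers": -1},
  ],
)

```text
clock: 11.4
tcp_pos: [0.5202, 0.0002, 0.1712]
ee_rot: [[0.554, 0.833, 0.006], [0.833, -0.554, -0.001], [0.003, 0.005, -1.0]]
wrist_force: [-1.0, 0.8, -0.4]
finger_gap: 0.002
```

```bash
python3 - <<'E'
from h import *
s=snap('wrist','w6');cv2.imwrite('pics/w6b.png',cv2.resize(s['pixels'][:,:,::-1],(800,600)))
crop('w6',180,150,330,310,5,'c6')
o=manip.get_obs();print(o['clock'],o['tcp_pos'],o['qvel'].round(3),o['finger_gap']);print(o['ee_rot']);print(tool([.5563,-.2563,.2]))
E
```

```text
11.45 [5.18721641e-01 3.84621119e-04 1.69321751e-01] [-0.002  0.024 -0.046 -0.007  0.001  0.001] -0.002970169834630802
[[ 5.53881272e-01  8.32593074e-01  2.07589022e-03]
 [ 8.32595049e-01 -5.53882168e-01 -1.67436069e-04]
 [ 1.01039247e-03  1.82111562e-03 -9.99997831e-01]]
[-192.86939809  173.51638497  -30.55719576]
```

View pics/c6.png

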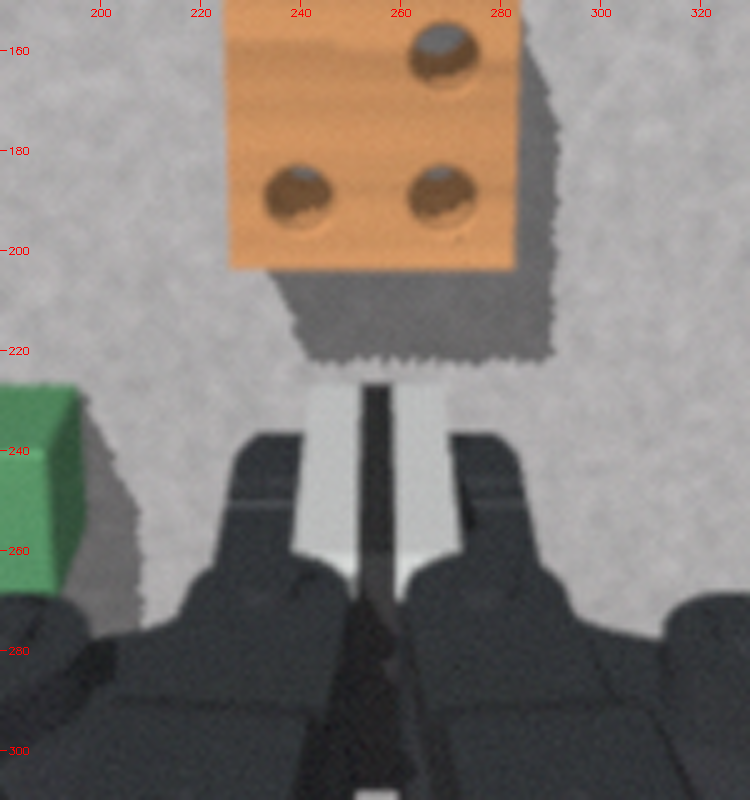

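The fingers closed fully, so the block is not held. It appears upright at the top of the view. I'll locate it before retrying.

View pics/w6b.png

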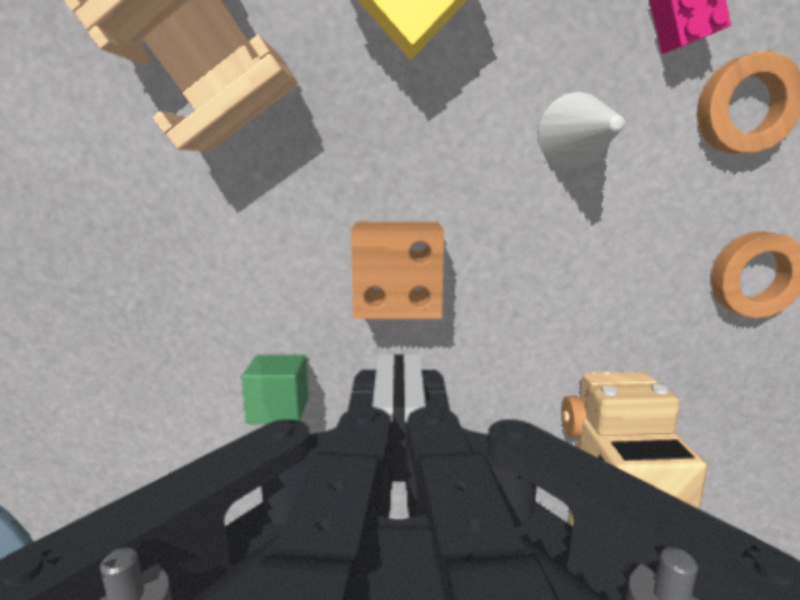

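```bash
python3 - <<'E'
from h import *
s=snap('top','t6');crop('t6',200,160,290,250,8,'ct6')
s=snap('scene','s6');crop('s6',190,150,330,260,5,'cs6')
E
```

```text
(no output)
```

View pics/cs6.png

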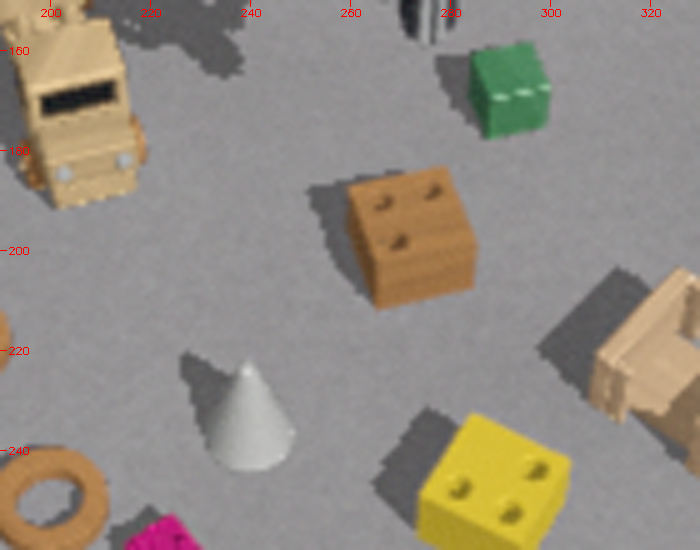

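```bash
python3 - <<'E'
from h import *
s=load('w6')
f=lambda X,Y:onz(s,X*.64-.2,Y*.64-.2,.044)[:2]
c=[f(*p) for p in[(352,229),(442,229),(442,318),(353,318)]]
h=[f(*p) for p in[(419,295),(420,251),(374,295)]]
print(np.array(c),np.mean(c,0),'holes c',(h[1]+h[2])/2)
an=lambda v:np.degrees(np.arctan2(v[1],v[0]))
print(an(h[1]-h[0]),an(h[2]-h[0])-90)
E
```

```text
[[ 0.51250876  0.03956101]
 [ 0.56030967  0.00768639]
 [ 0.52835687 -0.04305133]
 [ 0.47853084 -0.00975448]] [ 0.51992654 -0.0013896 ] holes c [ 5.20135123e-01 -3.97123865e-04]
55.7765543920567 56.262102130344914
```

View pics/ct6.png

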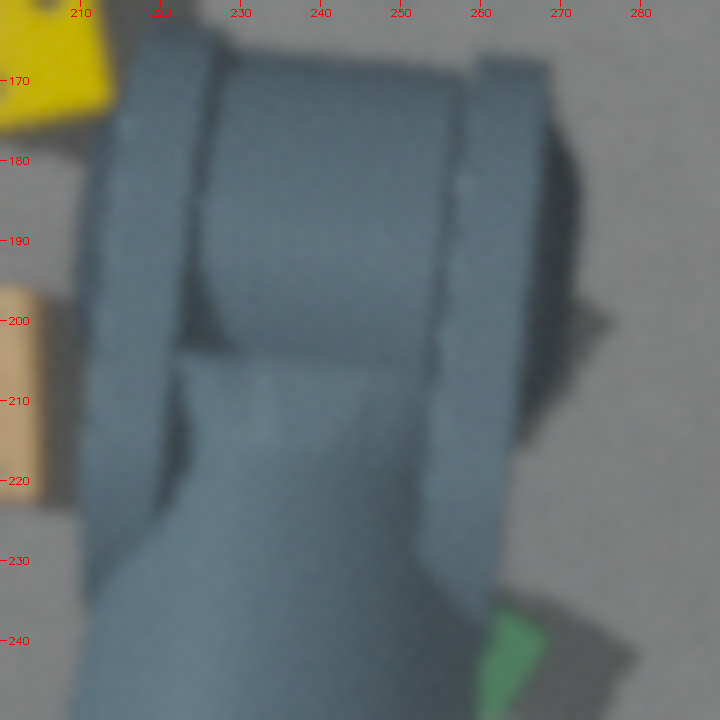

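The block hasn't moved: its centre is still near (0.520,-0.001) at 56°. I'll retry with the closing watched in small steps.

drive_tool(
  commands=[
    {"x": 0, "y": 0, "z": 0, "wx": 0, "wy": 0, "wz": 0, "fingers": 1},
    {"x": 0, "y": 0, "z": 0, "wx": 0, "wy": 0, "wz": 0, "fingers": 1},
    {"x": 0, "y": 0, "z": 20, "wx": 0, "wy": 0, "wz": 0, "fingers": 1},
    {"x": 0, "y": 0, "z": 40, "wx": 0, "wy": 0, "wz": 0, "fingers": 1},
    {"x": 0, "y": 0, "z": 70, "wx": 0, "wy": 0, "wz": 0, "fingers": 1},
    {"x": 0, "y": 0, "z": 90, "wx": 0, "wy": 0, "wz": 0, "fingers": 1},
    {"x": 0, "y": 0, "z": 90, "wx": 0, "wy": 0, "wz": 0, "fingers": 1},
    {"x": 0, "y": 0, "z": 90, "wx": 0, "wy": 0, "wz": 0, "fingers": 1},
  ],
)

```text
clock: 12.22
tcp_pos: [0.5162, 0.0007, 0.0773]
ee_rot: [[0.554, 0.833, -0.004], [0.833, -0.554, 0.001], [-0.002, -0.004, -1.0]]
wrist_force: [0.4, 0.1, 0.4]
finger_gap: 1.0
```

```bash
python3 - <<'E'
from h import *
s=snap('wrist','w7');cv2.imwrite('pics/w7b.png',cv2.resize(s['pixels'][:,:,::-1],(800,600)))
o=manip.get_obs();print(o['clock'],o['tcp_pos'],o['finger_gap'],tool([.5198,-.001,.01]))
E
```

```text
12.2667 [5.17776269e-01 4.47025937e-04 7.87135842e-02] 0.998547894589816 [-5.74900134e-02  2.55051226e+00  6.87112626e+01]
```

View pics/w7b.png

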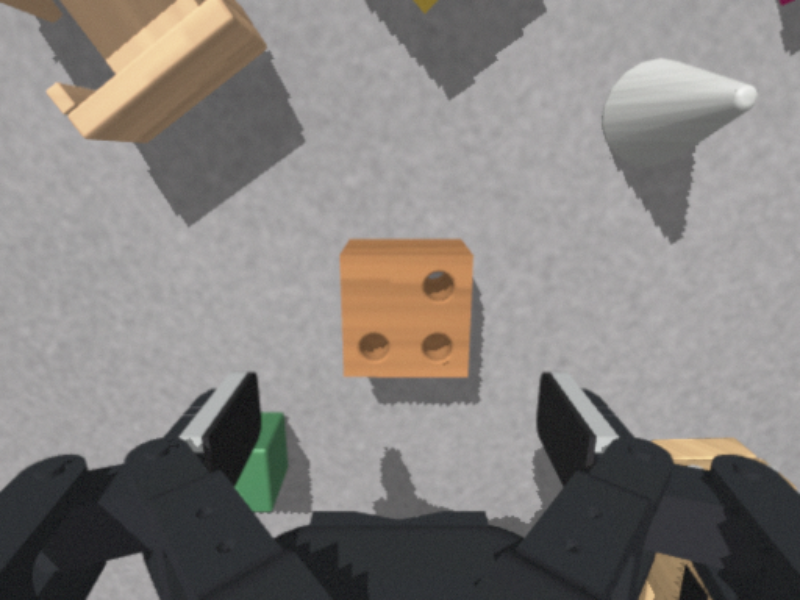

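drive_tool(
  commands=[
    {"x": 0, "y": 1, "z": 25, "wx": 0, "wy": 0, "wz": 0, "fingers": 1},
    {"x": 0, "y": 1, "z": 50, "wx": 0, "wy": 0, "wz": 0, "fingers": 1},
    {"x": 0, "y": 1, "z": 62, "wx": 0, "wy": 0, "wz": 0, "fingers": 1},
    {"x": 0, "y": 1, "z": 66, "wx": 0, "wy": 0, "wz": 0, "fingers": 1},
    {"x": 0, "y": 1, "z": 66, "wx": 0, "wy": 0, "wz": 0, "fingers": 1},
    {"x": 0, "y": 1, "z": 66, "wx": 0, "wy": 0, "wz": 0, "fingers": 1},
  ],
)

```text
clock: 12.77
tcp_pos: [0.5204, -0.0003, 0.0141]
ee_rot: [[0.554, 0.833, 0.003], [0.833, -0.554, -0.0], [0.001, 0.002, -1.0]]
wrist_force: [0.0, -0.2, 0.6]
finger_gap: 0.999
```

```bash
python3 - <<'E'
from h import *
s=snap('wrist','w8');cv2.imwrite('pics/w8b.png',cv2.resize(s['pixels'][:,:,::-1],(800,600)))
o=manip.get_obs();print(o['clock'],o['tcp_pos'],o['wrist_force'],o['finger_gap'],tool([.5198,-.001,.01]))
E
```

```text
12.8167 [ 5.20698420e-01 -3.26736202e-04  1.43690776e-02] [ 0.62126617  0.28931068 -0.34964367] 0.9971050628112521 [-1.06499005 -0.38739417  4.36634908]
```

View pics/w8b.png

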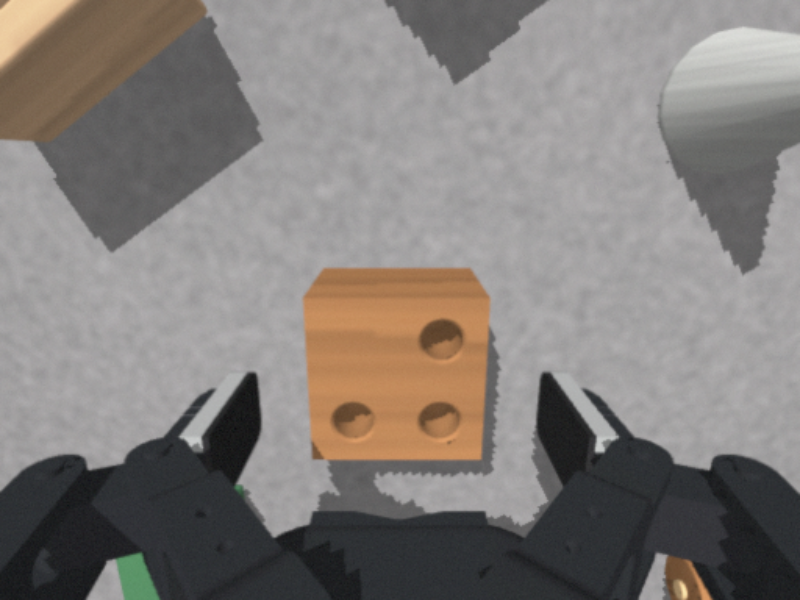

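drive_tool(
  commands=[
    {"x": -0.5, "y": 0, "z": 3, "wx": 0, "wy": 0, "wz": 0, "fingers": 0.2},
    {"x": -0.5, "y": 0, "z": 3, "wx": 0, "wy": 0, "wz": 0, "fingers": 0.2},
    {"x": -0.5, "y": 0, "z": 3, "wx": 0, "wy": 0, "wz": 0, "fingers": 0.2},
    {"x": -0.5, "y": 0, "z": 3, "wx": 0, "wy": 0, "wz": 0, "fingers": 0.2},
    {"x": -0.5, "y": 0, "z": 3, "wx": 0, "wy": 0, "wz": 0, "fingers": 0.2},
  ],
  squeeze=40,
)

```text
clock: 13.23
tcp_pos: [0.5187, -0.0006, 0.0098]
ee_rot: [[0.554, 0.833, 0.0], [0.833, -0.554, 0.0], [0.0, 0.0, -1.0]]
wrist_force: [0.4, -1.2, -0.2]
finger_gap: 0.602
```

```bash
python3 - <<'E'
from h import *
s=snap('wrist','w9');cv2.imwrite('pics/w9b.png',cv2.resize(s['pixels'][:,:,::-1],(800,600)))
o=manip.get_obs();print(o['clock'],o['tcp_pos'],o['wrist_force'],o['finger_gap'],tool([.5198,-.001,.01]))
E
```

```text
13.2833 [ 0.51874244 -0.00058431  0.00974762] [-0.39996237  0.1757641   0.77831236] 0.5956152003142324 [ 0.23991127  1.11077636 -0.2521139 ]
```

View pics/w9b.png

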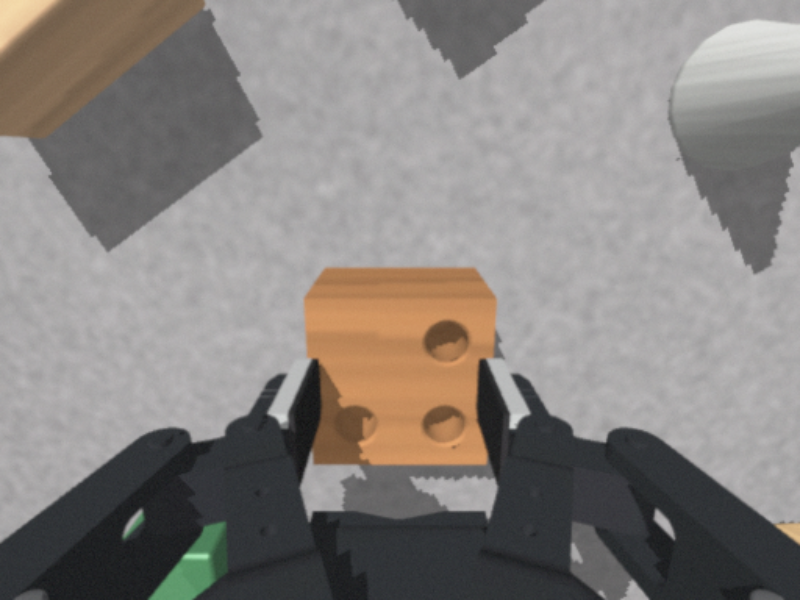

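```bash
python3 - <<'E'
from h import *
s=snap('scene','s9');crop('s9',220,130,330,225,7,'cs9')
o=manip.get_obs();print(o['clock'],o['tcp_pos'],o['wrist_force'],o['finger_gap'])
crop('w9',180,160,340,300,5,'c9')
E
```

```text
13.3333 [ 0.51868521 -0.00056759  0.00968628] [ 0.04945548 -1.15898723  0.11295227] 0.5955783315599806
```

View pics/cs9.png

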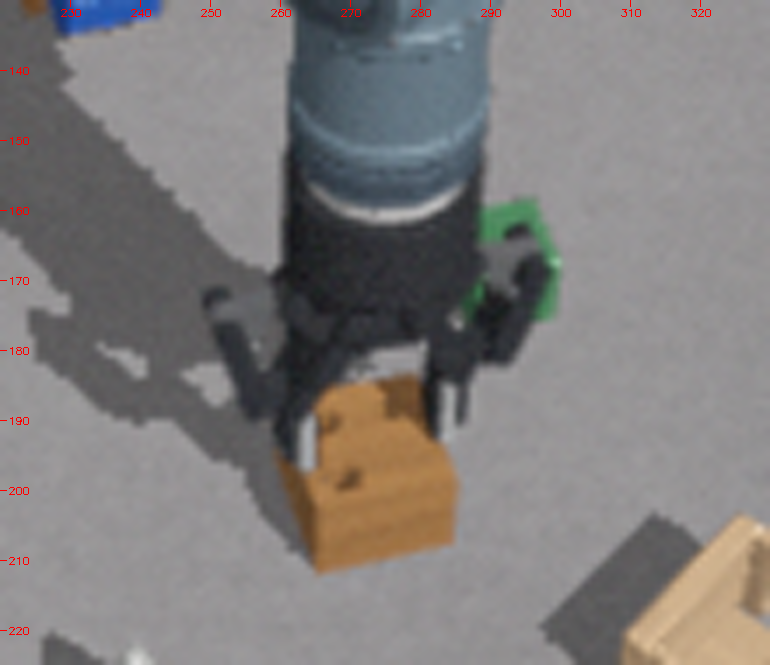

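View pics/c9.png

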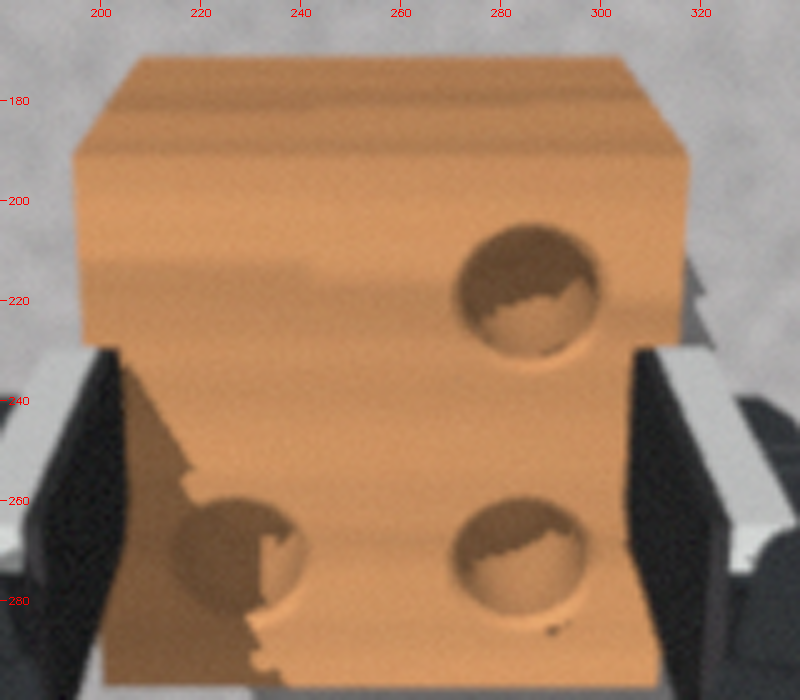

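The images show the pads overlapping the block at a gap of 0.6 (51 mm against a 60 mm block) with almost no force. That isn't physically plausible, so I'll reopen and probe contact one row at a time.

drive_tool(
  commands=[
    {"x": 0, "y": 0, "z": 0, "wx": 0, "wy": 0, "wz": 0, "fingers": 1},
    {"x": 0, "y": 0, "z": 0, "wx": 0, "wy": 0, "wz": 0, "fingers": 1},
    {"x": 0, "y": 0, "z": 0, "wx": 0, "wy": 0, "wz": 0, "fingers": 1},
    {"x": 0, "y": 0, "z": 0, "wx": 0, "wy": 0, "wz": 0, "fingers": 1},
  ],
)

```text
clock: 13.67
tcp_pos: [0.5186, -0.0005, 0.0096]
ee_rot: [[0.554, 0.833, -0.0], [0.833, -0.554, 0.0], [0.0, -0.0, -1.0]]
wrist_force: [-0.7, 0.8, 0.3]
finger_gap: 1.005
```

drive_tool(
  commands=[
    {"x": 0, "y": 8, "z": 0, "wx": 0, "wy": 0, "wz": 0, "fingers": 1},
    {"x": 0, "y": 16, "z": 0, "wx": 0, "wy": 0, "wz": 0, "fingers": 1},
    {"x": 0, "y": 20, "z": 0, "wx": 0, "wy": 0, "wz": 0, "fingers": 1},
    {"x": 0, "y": 20, "z": 0, "wx": 0, "wy": 0, "wz": 0, "fingers": 1},
  ],
)

```text
clock: 14.0
tcp_pos: [0.5371, -0.0126, 0.0098]
ee_rot: [[0.555, 0.832, 0.002], [0.832, -0.555, -0.0], [0.001, 0.002, -1.0]]
wrist_force: [0.2, -0.4, 0.1]
finger_gap: 0.997
```

```bash
python3 - <<'E'
from h import *
s=snap('wrist','w10');cv2.imwrite('pics/w10b.png',cv2.resize(s['pixels'][:,:,::-1],(800,600)))
o=manip.get_obs();print(o['clock'],o['tcp_pos'],o['wrist_force'],o['finger_gap'])
E
```

```text
14.05 [ 0.53625939 -0.01215503  0.00966687] [-0.72801597  0.32808492 -0.48860446] 0.9992338193239114
```

View pics/w10b.png

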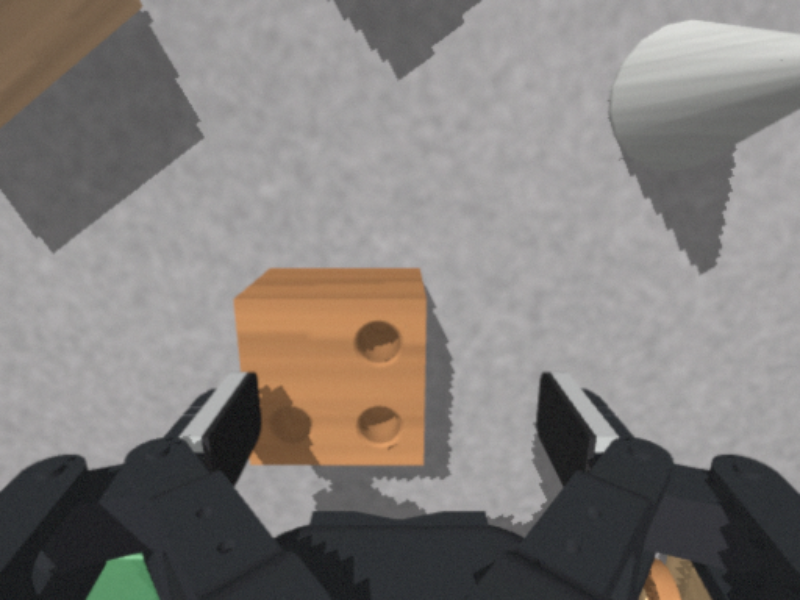

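A pad passes through the block's +y side without any force. I'll test whether the x sides still make contact, as they did in the rack: lift, quarter turn, re-grip.

drive_tool(
  commands=[
    {"x": 0, "y": -19, "z": 0, "wx": 0, "wy": 0, "wz": 0, "fingers": 1},
    {"x": 0, "y": -19, "z": -30, "wx": 0, "wy": 0, "wz": 0, "fingers": 1},
    {"x": 0, "y": -19, "z": -60, "wx": 0, "wy": 0, "wz": -7, "fingers": 1},
    {"x": 0, "y": -19, "z": -60, "wx": 0, "wy": 0, "wz": -14, "fingers": 1},
    {"x": 0, "y": -19, "z": -60, "wx": 0, "wy": 0, "wz": -21, "fingers": 1},
    {"x": 0, "y": -19, "z": -60, "wx": 0, "wy": 0, "wz": -28, "fingers": 1},
    {"x": 0, "y": -19, "z": -60, "wx": 0, "wy": 0, "wz": -35, "fingers": 1},
    {"x": 0, "y": -19, "z": -60, "wx": 0, "wy": 0, "wz": -42, "fingers": 1},
  ],
)

```text
clock: 14.72
tcp_pos: [0.5192, -0.001, 0.0696]
ee_rot: [[-0.151, 0.988, -0.0], [0.988, 0.151, 0.0], [0.0, -0.0, -1.0]]
wrist_force: [0.4, -0.5, -0.7]
finger_gap: 0.998
```

drive_tool(
  commands=[
    {"x": 0, "y": 0, "z": 0, "wx": 0, "wy": 0, "wz": -7, "fingers": 1},
    {"x": 0, "y": 0, "z": 0, "wx": 0, "wy": 0, "wz": -14, "fingers": 1},
    {"x": 0, "y": 0, "z": 0, "wx": 0, "wy": 0, "wz": -21, "fingers": 1},
    {"x": 0, "y": 0, "z": 0, "wx": 0, "wy": 0, "wz": -28, "fingers": 1},
    {"x": 0, "y": 0, "z": 0, "wx": 0, "wy": 0, "wz": -35, "fingers": 1},
    {"x": 0, "y": 0, "z": 0, "wx": 0, "wy": 0, "wz": -42, "fingers": 1},
    {"x": 0, "y": 0, "z": 0, "wx": 0, "wy": 0, "wz": -48, "fingers": 1},
    {"x": 0, "y": 0, "z": 0, "wx": 0, "wy": 0, "wz": -48, "fingers": 1},
  ],
)

```text
clock: 15.38
tcp_pos: [0.5191, -0.001, 0.0695]
ee_rot: [[-0.833, 0.553, -0.001], [0.553, 0.833, 0.0], [0.001, -0.0, -1.0]]
wrist_force: [-0.6, -0.4, 0.6]
finger_gap: 0.999
```

```bash
python3 - <<'E'
from h import *
o=manip.get_obs();print(o['clock'],o['tcp_pos'],o['wrist_force'],tool([.5195,-.001,.01]),np.degrees(np.arctan2(o['ee_rot'][1,1],o['ee_rot'][0,1])))
E
```

```text
15.3833 [ 0.51914347 -0.00102482  0.06946346] [-0.58851074 -0.37431459  0.63772987] [-0.31705359  0.22221535 59.46326857] 56.45321599319306
```

drive_tool(
  commands=[
    {"x": 0, "y": 0, "z": 25, "wx": 0, "wy": 0, "wz": 0, "fingers": 1},
    {"x": 0, "y": 0, "z": 50, "wx": 0, "wy": 0, "wz": 0, "fingers": 1},
    {"x": 0, "y": 0, "z": 57, "wx": 0, "wy": 0, "wz": 0, "fingers": 1},
    {"x": 0, "y": 0, "z": 57, "wx": 0, "wy": 0, "wz": 0, "fingers": 0.2},
    {"x": 0, "y": 0, "z": 57, "wx": 0, "wy": 0, "wz": 0, "fingers": 0.2},
    {"x": 0, "y": 0, "z": 57, "wx": 0, "wy": 0, "wz": 0, "fingers": 0.2},
    {"x": 0, "y": 0, "z": 57, "wx": 0, "wy": 0, "wz": 0, "fingers": 0.2},
    {"x": 0, "y": 0, "z": 57, "wx": 0, "wy": 0, "wz": 0, "fingers": 0.2},
  ],
)

```text
clock: 16.05
tcp_pos: [0.5207, -0.0013, 0.0138]
ee_rot: [[-0.832, 0.554, 0.002], [0.554, 0.832, -0.0], [-0.002, 0.001, -1.0]]
wrist_force: [-0.1, -0.0, -0.2]
finger_gap: 0.6
```

```bash
python3 - <<'E'
from h import *
s=snap('wrist','w11');cv2.imwrite('pics/w11b.png',cv2.resize(s['pixels'][:,:,::-1],(800,600)))
o=manip.get_obs();print(o['clock'],o['tcp_pos'],o['wrist_force'],o['finger_gap'])
E
```

```text
16.1 [ 0.52049029 -0.00120903  0.01364102] [-0.14708307  0.15832496  0.32752085] 0.5938449342286084
```

View pics/w11b.png

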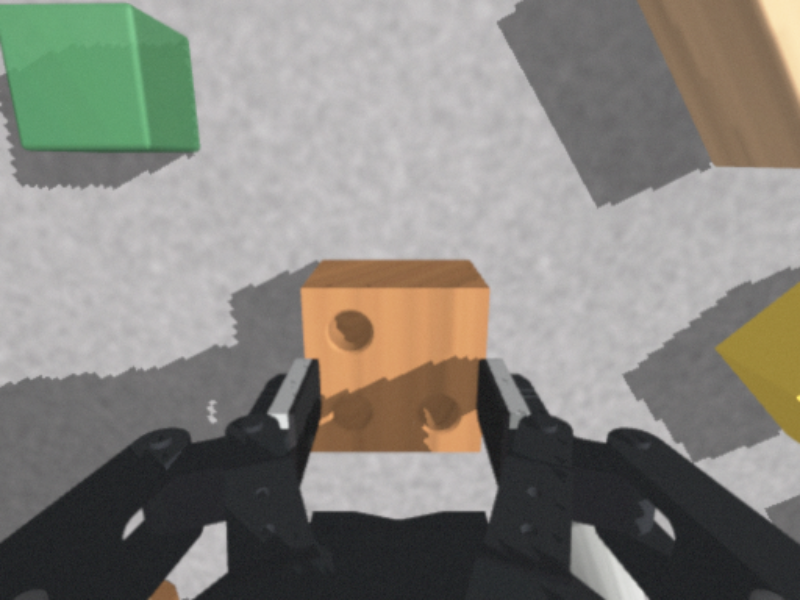

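Now the x sides also go through without force, so contact between fingers and block seems to have been missing altogether since the release. I'll close fully and read the forces to narrow it down.

drive_tool(
  commands=[
    {"x": 0, "y": 0, "z": 0, "wx": 0, "wy": 0, "wz": 0, "fingers": -0.3},
    {"x": 0, "y": 0, "z": 0, "wx": 0, "wy": 0, "wz": 0, "fingers": -0.3},
    {"x": 0, "y": 0, "z": 0, "wx": 0, "wy": 0, "wz": 0, "fingers": -0.3},
  ],
  squeeze=60,
)

```text
clock: 16.35
tcp_pos: [0.5196, -0.0011, 0.0128]
ee_rot: [[-0.832, 0.554, 0.0], [0.554, 0.832, 0.0], [-0.0, 0.0, -1.0]]
wrist_force: [0.0, 0.2, -1.1]
finger_gap: 0.348
```

drive_tool(
  commands=[
    {"x": 0, "y": 0, "z": 0, "wx": 0, "wy": 0, "wz": 0, "fingers": -1},
    {"x": 0, "y": 0, "z": 0, "wx": 0, "wy": 0, "wz": 0, "fingers": -1},
    {"x": 0, "y": 0, "z": 0, "wx": 0, "wy": 0, "wz": 0, "fingers": -1},
    {"x": 0, "y": 0, "z": 0, "wx": 0, "wy": 0, "wz": 0, "fingers": -1},
  ],
)

```text
clock: 16.68
tcp_pos: [0.5198, -0.0012, 0.0128]
ee_rot: [[-0.832, 0.554, 0.001], [0.554, 0.832, -0.0], [-0.001, 0.0, -1.0]]
wrist_force: [-0.4, 0.0, 3.5]
finger_gap: 0.001
```

```bash
python3 - <<'E'
from h import *
s=snap('scene','s12');crop('s12',220,130,330,225,7,'cs12')
o=manip.get_obs();print(o['clock'],o['tcp_pos'],o['wrist_force'],o['moment'],o['finger_gap'])
E
```

```text
16.7333 [ 0.51981788 -0.00117218  0.0128497 ] [-0.42960228 -0.40635904  3.69054079] [-0.01240428  0.02022677  0.01926994] -0.003085745725931439
```

View pics/cs12.png

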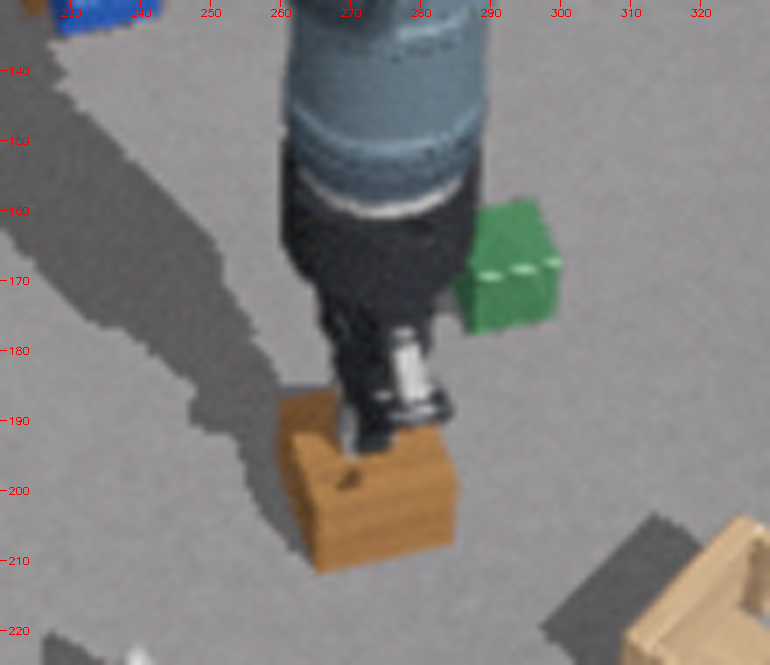

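drive_tool(
  commands=[
    {"x": 0, "y": 0, "z": -20, "wx": 0, "wy": 0, "wz": 0, "fingers": -1},
    {"x": 0, "y": 0, "z": -40, "wx": 0, "wy": 0, "wz": 0, "fingers": -1},
    {"x": 0, "y": 0, "z": -60, "wx": 0, "wy": 0, "wz": 0, "fingers": -1},
    {"x": 0, "y": 0, "z": -60, "wx": 0, "wy": 0, "wz": 0, "fingers": -1},
    {"x": 0, "y": 0, "z": -50, "wx": 0, "wy": 0, "wz": 0, "fingers": -1},
    {"x": 0, "y": 0, "z": -44, "wx": 0, "wy": 0, "wz": 0, "fingers": -1},
    {"x": 0, "y": 0, "z": -40, "wx": 0, "wy": 0, "wz": 0, "fingers": -1},
    {"x": 0, "y": 0, "z": -40, "wx": 0, "wy": 0, "wz": 0, "fingers": -1},
  ],
)

```text
clock: 17.4
tcp_pos: [0.5168, -0.0008, 0.0497]
ee_rot: [[-0.832, 0.554, -0.005], [0.554, 0.833, 0.001], [0.005, -0.002, -1.0]]
wrist_force: [0.2, 0.1, -0.7]
finger_gap: 0.004
```

drive_tool(
  commands=[
    {"x": 0, "y": 0, "z": 3, "wx": 0, "wy": 0, "wz": 0, "fingers": -1},
    {"x": 0, "y": 0, "z": 6, "wx": 0, "wy": 0, "wz": 0, "fingers": -1},
    {"x": 0, "y": 0, "z": 8, "wx": 0, "wy": 0, "wz": 0, "fingers": -1},
    {"x": 0, "y": 0, "z": 8, "wx": 0, "wy": 0, "wz": 0, "fingers": -1},
  ],
)

```text
clock: 17.73
tcp_pos: [0.5191, -0.0011, 0.044]
ee_rot: [[-0.832, 0.554, -0.001], [0.554, 0.832, 0.0], [0.001, -0.0, -1.0]]
wrist_force: [0.5, -0.7, 0.4]
finger_gap: -0.002
```

```bash
python3 - <<'E'
from h import *
s=snap('wrist','w13');cv2.imwrite('pics/w13b.png',cv2.resize(s['pixels'][:,:,::-1],(800,600)))
o=manip.get_obs();print(o['clock'],o['tcp_pos'],o['wrist_force'],o['moment'],o['finger_gap'])
E
```

```text
17.7833 [ 0.51923656 -0.00107724  0.04429624] [ 1.45550736 -0.14346864 -1.00630506] [-0.00407735 -0.01943142  0.0336623 ] 0.0018507071943622531
```

View pics/w13b.png

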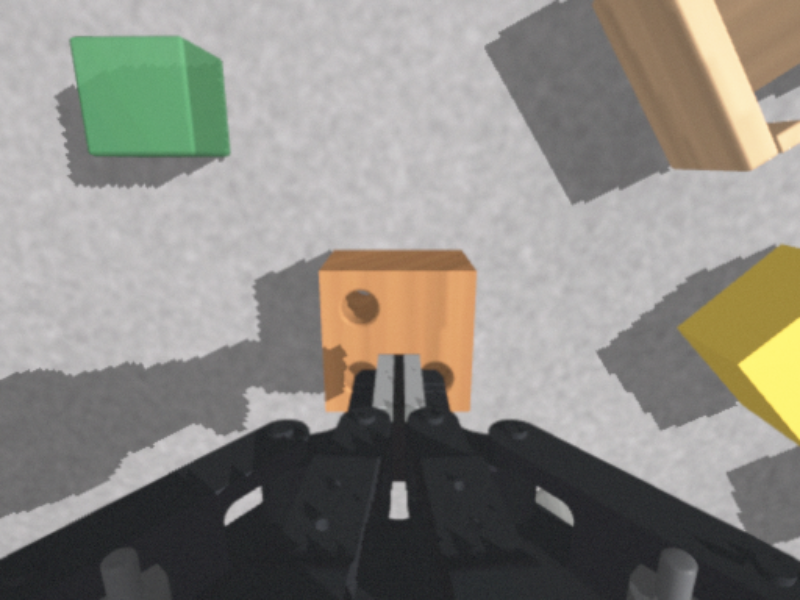

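Pressing shut fingers at the block's top height also gives no force. I'll back off well clear, take the y-side orientation again and make a fresh slow attempt.

drive_tool(
  commands=[
    {"x": 0, "y": 0, "z": -30, "wx": 0, "wy": 0, "wz": 0, "fingers": -1},
    {"x": 0, "y": 0, "z": -60, "wx": 0, "wy": 0, "wz": 7, "fingers": 1},
    {"x": 0, "y": 0, "z": -90, "wx": 0, "wy": 0, "wz": 14, "fingers": 1},
    {"x": 0, "y": 0, "z": -90, "wx": 0, "wy": 0, "wz": 21, "fingers": 1},
    {"x": 0, "y": 0, "z": -90, "wx": 0, "wy": 0, "wz": 28, "fingers": 1},
    {"x": 0, "y": 0, "z": -90, "wx": 0, "wy": 0, "wz": 35, "fingers": 1},
    {"x": 0, "y": 0, "z": -90, "wx": 0, "wy": 0, "wz": 42, "fingers": 1},
    {"x": 0, "y": 0, "z": -90, "wx": 0, "wy": 0, "wz": 49, "fingers": 1},
  ],
)

```text
clock: 18.45
tcp_pos: [0.5197, -0.0012, 0.135]
ee_rot: [[-0.122, 0.993, 0.001], [0.993, 0.122, -0.0], [-0.0, 0.001, -1.0]]
wrist_force: [-0.1, -0.0, 0.0]
finger_gap: 0.975
```

drive_tool(
  commands=[
    {"x": 0, "y": 0, "z": 0, "wx": 0, "wy": 0, "wz": 7, "fingers": 1},
    {"x": 0, "y": 0, "z": 0, "wx": 0, "wy": 0, "wz": 14, "fingers": 1},
    {"x": 0, "y": 0, "z": 0, "wx": 0, "wy": 0, "wz": 21, "fingers": 1},
    {"x": 0, "y": 0, "z": 0, "wx": 0, "wy": 0, "wz": 28, "fingers": 1},
    {"x": 0, "y": 0, "z": 0, "wx": 0, "wy": 0, "wz": 35, "fingers": 1},
    {"x": 0, "y": 0, "z": 0, "wx": 0, "wy": 0, "wz": 41, "fingers": 1},
    {"x": 0, "y": 0, "z": 0, "wx": 0, "wy": 0, "wz": 41, "fingers": 1},
  ],
)

```text
clock: 19.03
tcp_pos: [0.5196, -0.0011, 0.1349]
ee_rot: [[0.555, 0.832, 0.001], [0.832, -0.555, 0.0], [0.0, 0.0, -1.0]]
wrist_force: [-0.8, 0.2, -1.3]
finger_gap: 0.997
```

```bash
python3 - <<'E'
from h import *
s=snap('wrist','w14');cv2.imwrite('pics/w14b.png',cv2.resize(s['pixels'][:,:,::-1],(800,600)))
o=manip.get_obs();print(o['clock'],o['tcp_pos'],o['wrist_force'],o['finger_gap'],tool([.5195,-.001,.014]),np.degrees(np.arctan2(o['ee_rot'][1,1],o['ee_rot'][0,1])))
E
```

```text
19.0833 [ 0.51965573 -0.00114243  0.13485863] [ 0.68141452 -1.49039838  0.52959095] 1.0004257854026124 [-8.39821950e-03 -2.67029567e-01  1.20858523e+02] -33.51844251416488
```

View pics/w14b.png

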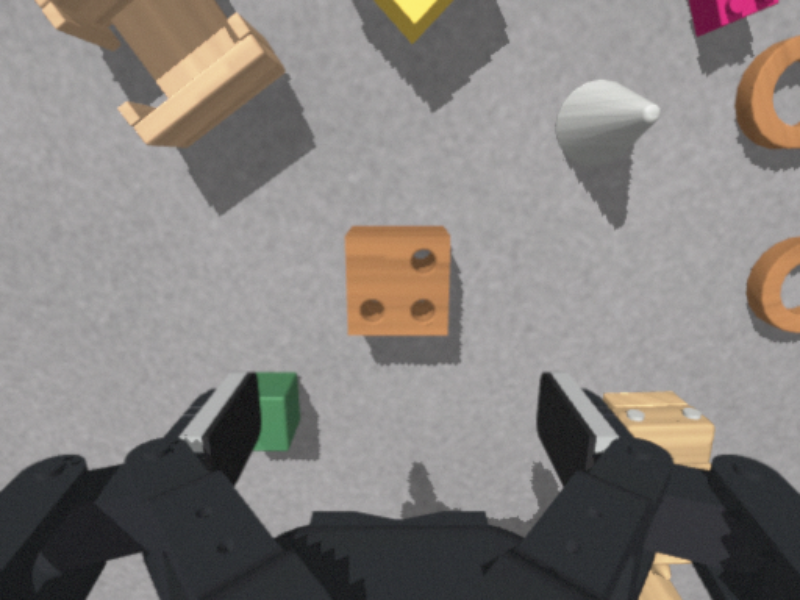

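drive_tool(
  commands=[
    {"x": 0, "y": 0, "z": 30, "wx": 0, "wy": 0, "wz": 0, "fingers": 1},
    {"x": 0, "y": 0, "z": 60, "wx": 0, "wy": 0, "wz": 0, "fingers": 1},
    {"x": 0, "y": 0, "z": 90, "wx": 0, "wy": 0, "wz": 0, "fingers": 1},
    {"x": 0, "y": 0, "z": 110, "wx": 0, "wy": 0, "wz": 0, "fingers": 1},
    {"x": 0, "y": 0, "z": 119, "wx": 0, "wy": 0, "wz": 0, "fingers": 1},
    {"x": 0, "y": 0, "z": 119, "wx": 0, "wy": 0, "wz": 0, "fingers": 1},
    {"x": 0, "y": 0, "z": 119, "wx": 0, "wy": 0, "wz": 0, "fingers": 1},
  ],
  squeeze=40,
)

```text
clock: 19.67
tcp_pos: [0.5197, -0.0011, 0.016]
ee_rot: [[0.553, 0.833, 0.0], [0.833, -0.553, 0.0], [0.0, -0.0, -1.0]]
wrist_force: [-0.1, -0.1, 0.2]
finger_gap: 0.996
```

drive_tool(
  commands=[
    {"x": 0, "y": 0, "z": 0, "wx": 0, "wy": 0, "wz": 0, "fingers": -1},
    {"x": 0, "y": 0, "z": 0, "wx": 0, "wy": 0, "wz": 0, "fingers": -1},
    {"x": 0, "y": 0, "z": 0, "wx": 0, "wy": 0, "wz": 0, "fingers": -1},
  ],
)

```text
clock: 19.92
tcp_pos: [0.5209, -0.0013, 0.017]
ee_rot: [[0.554, 0.833, 0.003], [0.833, -0.554, -0.0], [0.001, 0.003, -1.0]]
wrist_force: [-0.4, -0.1, 0.4]
finger_gap: 0.602
```

drive_tool(
  commands=[
    {"x": 0, "y": 0, "z": 0, "wx": 0, "wy": 0, "wz": 0, "fingers": -1},
  ],
)

```text
clock: 20.0
tcp_pos: [0.5205, -0.0012, 0.0166]
ee_rot: [[0.554, 0.833, 0.002], [0.833, -0.554, -0.0], [0.001, 0.002, -1.0]]
wrist_force: [0.7, 0.5, -0.9]
finger_gap: 0.449
```

```bash
python3 - <<'E'
from h import *
for t,p in[('w13',[.51924,-.00108,.0443]),('w6',[.51872,.00038,.1693])]:
    s=load(t); print(t,proj(s,p)/.64,proj(s,np.array(p)-[0,0,.013])/.64)
    x=np.array(s['pose'])[:3,:3]@np.array([0,1,0]);x[2]=0;x/=np.linalg.norm(x)
    print('pad edge +11mm in tool x',proj(s,np.array(p)+.011*x)/.64, 'w13mm lower',proj(s,np.array(p)+.011*x-[0,0,.013])/.64)
s=manip.snapshot('top')
o=manip.get_obs();print(o['clock'],o['tcp_pos'],o['wrist_force'],o['finger_gap'])
E
```

```text
w13 [398.29930402 344.11250928] [398.30998129 332.45663778]
pad edge +11mm in tool x [398.29649257 317.60567271] w13mm lower [398.30751628 307.47100884]
w6 [392.77228427 345.41616257] [392.95802783 333.86965622]
pad edge +11mm in tool x [392.72290985 319.27685052] w13mm lower [392.91481642 309.21197032]
20.05 [ 0.5201841  -0.00119032  0.01639433] [-0.67163442 -0.0448406  -1.01169566] 0.3636463456879741
```

```bash
python3 - <<'E'
from h import *
s=load('s12')
for z in(.0128,.03,.044,.055): print(z,proj(s,[.5198,-.0012,z]))
s=load('w6'); x=np.array(s['pose'])[:3,:3]@np.array([0,1,0]);x[2]=0;x/=np.linalg.norm(x)
for h in(0,.02,.03,.04): print(h,[ (proj(s,np.array([.51872,.00038,.1693+h])+d*x)/.64).round(0) for d in(.011,0)])
E
```

```text
0.0128 [271.21422204 199.54711587]
0.03 [271.40160852 195.98944938]
0.044 [271.55697658 193.04023966]
0.055 [271.68088807 190.68850769]
0 [array([393., 319.]), array([393., 345.])]
0.02 [array([392., 338.]), array([392., 367.])]
0.03 [array([392., 349.]), array([392., 379.])]
0.04 [array([392., 361.]), array([392., 393.])]
```

That explains it. The shut tips met the block's top (z 0.044) when the reported TCP was 0.0128, and the wrist and scene images both put the tips about 31–35 mm above the reported TCP. So the fingers closed above the block, and the rack grip only just held. I need to go about 35 mm lower, which I'll do in stages while checking forces.

drive_tool(
  commands=[
    {"x": 0, "y": 0, "z": -20, "wx": 0, "wy": 0, "wz": 0, "fingers": 1},
    {"x": 0, "y": 0, "z": -25, "wx": 0, "wy": 0, "wz": 0, "fingers": 1},
    {"x": 0, "y": 0, "z": -25, "wx": 0, "wy": 0, "wz": 0, "fingers": 1},
    {"x": 0, "y": 0, "z": -25, "wx": 0, "wy": 0, "wz": 0, "fingers": 1},
    {"x": 0, "y": 0, "z": -25, "wx": 0, "wy": 0, "wz": 0, "fingers": 1},
    {"x": 0, "y": 0, "z": -10, "wx": 0, "wy": 0, "wz": 0, "fingers": 1},
    {"x": 0, "y": 0, "z": 10, "wx": 0, "wy": 0, "wz": 0, "fingers": 1},
    {"x": 0, "y": 0, "z": 20, "wx": 0, "wy": 0, "wz": 0, "fingers": 1},
  ],
)

```text
clock: 20.72
tcp_pos: [0.5178, -0.0009, -0.0067]
ee_rot: [[0.554, 0.833, -0.003], [0.833, -0.554, 0.0], [-0.001, -0.003, -1.0]]
wrist_force: [-0.1, 0.8, -0.2]
finger_gap: 1.001
```

```bash
python3 - <<'E'
from h import *
s=snap('wrist','w15');cv2.imwrite('pics/w15b.png',cv2.resize(s['pixels'][:,:,::-1],(800,600)))
o=manip.get_obs();print(o['clock'],o['tcp_pos'],o['wrist_force'],o['finger_gap'],tool([.5195,-.001,-.024]))
E
```

```text
20.7667 [ 0.51628432 -0.00071824 -0.00811358] [-0.22781875  0.05396872 -1.48817758] 1.003887306799154 [ 1.58797844  2.91863838 15.8668898 ]
```

View pics/w15b.png

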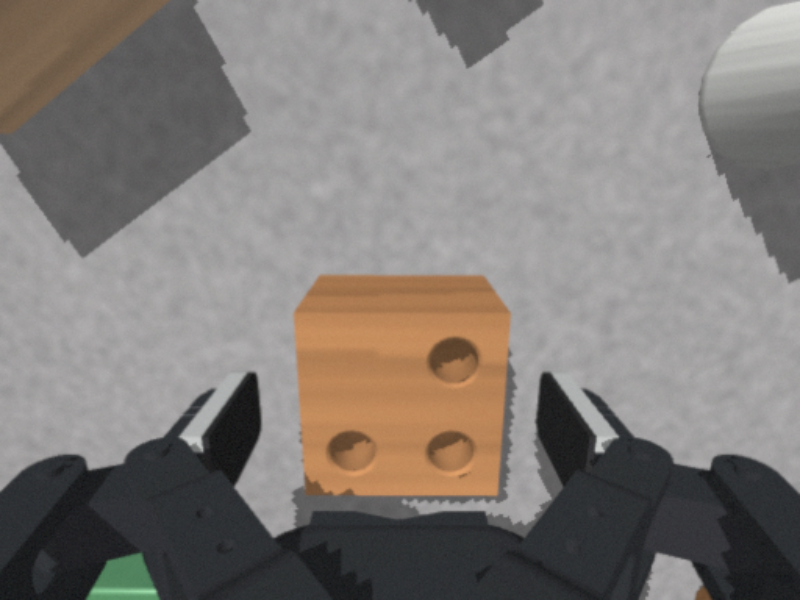

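drive_tool(
  commands=[
    {"x": 0.5, "y": 1, "z": 8, "wx": 0, "wy": 0, "wz": 0, "fingers": 1},
    {"x": 0.5, "y": 1, "z": 16, "wx": 0, "wy": 0, "wz": 0, "fingers": 1},
    {"x": 0.5, "y": 1, "z": 18, "wx": 0, "wy": 0, "wz": 0, "fingers": 1},
    {"x": 0.5, "y": 1, "z": 18, "wx": 0, "wy": 0, "wz": 0, "fingers": -1},
    {"x": 0.5, "y": 1, "z": 18, "wx": 0, "wy": 0, "wz": 0, "fingers": -1},
    {"x": 0.5, "y": 1, "z": 18, "wx": 0, "wy": 0, "wz": 0, "fingers": -1},
    {"x": 0.5, "y": 1, "z": 18, "wx": 0, "wy": 0, "wz": 0, "fingers": -1},
    {"x": 0.5, "y": 1, "z": 18, "wx": 0, "wy": 0, "wz": 0, "fingers": -1},
  ],
  squeeze=40,
)

```text
clock: 21.43
tcp_pos: [0.5211, -0.0013, -0.0219]
ee_rot: [[0.554, 0.833, 0.001], [0.833, -0.554, -0.0], [0.001, 0.001, -1.0]]
wrist_force: [-0.2, -0.3, 1.3]
finger_gap: 0.693
```

drive_tool(
  commands=[
    {"x": 0, "y": 0, "z": 0, "wx": 0, "wy": 0, "wz": 0, "fingers": -1},
    {"x": 0, "y": 0, "z": 0, "wx": 0, "wy": 0, "wz": 0, "fingers": -1},
  ],
)

```text
clock: 21.6
tcp_pos: [0.5211, -0.0013, -0.0219]
ee_rot: [[0.554, 0.833, 0.001], [0.833, -0.554, -0.0], [0.001, 0.001, -1.0]]
wrist_force: [-0.1, 0.6, 4.5]
finger_gap: 0.698
```

```bash
python3 - <<'E'
from h import *
s=snap('wrist','w16');cv2.imwrite('pics/w16b.png',cv2.resize(s['pixels'][:,:,::-1],(800,600)))
o=manip.get_obs();print(o['clock'],o['tcp_pos'],o['wrist_force'],o['finger_gap'])
E
```

```text
21.65 [ 0.52111378 -0.00131169 -0.02189426] [ 0.06354403 -0.53571935  4.28266747] 0.6954284841569448
```

View pics/w16b.png

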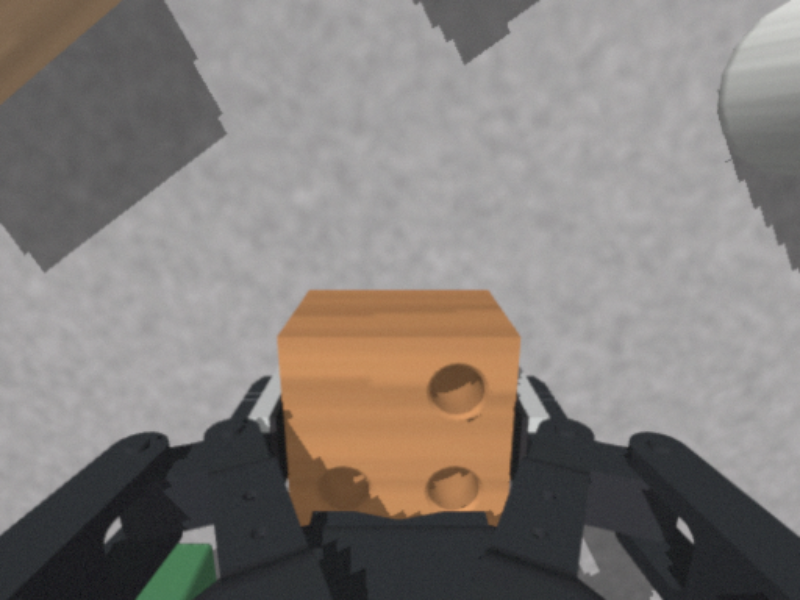

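It's now properly gripped: gap 0.695, about 60 mm, with the pads beside the block. With the block on the table the TCP reads -0.022, so on the bed it should read about +0.008. Lifting and moving toward the truck.

drive_tool(
  commands=[
    {"x": 0, "y": 0, "z": -20, "wx": 0, "wy": 0, "wz": 0, "fingers": -1},
    {"x": 0, "y": 0, "z": -50, "wx": 0, "wy": 0, "wz": 0, "fingers": -1},
    {"x": 0, "y": 0, "z": -80, "wx": 0, "wy": 0, "wz": 0, "fingers": -1},
    {"x": 0, "y": 0, "z": -110, "wx": 0, "wy": 0, "wz": 0, "fingers": -1},
    {"x": -20, "y": 18, "z": -130, "wx": 0, "wy": 0, "wz": 0, "fingers": -1},
    {"x": -42, "y": 38, "z": -140, "wx": 0, "wy": 0, "wz": 0, "fingers": -1},
    {"x": -67, "y": 60, "z": -140, "wx": 0, "wy": 0, "wz": 0, "fingers": -1},
    {"x": -92, "y": 83, "z": -140, "wx": 0, "wy": 0, "wz": 0, "fingers": -1},
  ],
)

```text
clock: 22.32
tcp_pos: [0.5393, -0.1249, 0.1186]
ee_rot: [[0.553, 0.833, 0.002], [0.833, -0.553, -0.0], [0.001, 0.002, -1.0]]
wrist_force: [0.4, -0.1, -1.6]
finger_gap: 0.694
```

```bash
python3 - <<'E'
from h import *
o=manip.get_obs();print(o['clock'],o['tcp_pos'],o['wrist_force'],o['finger_gap'],tool([.5563,-.2563,.118]),np.degrees(np.arctan2(o['ee_rot'][1,1],o['ee_rot'][0,1])))
E
```

```text
22.3167 [ 0.5392672  -0.12492322  0.11859508] [ 0.43206473 -0.05998989 -1.58701629] 0.6937905061755768 [-100.04402614   86.8392171     0.68701648] -33.57169832926706
```

drive_tool(
  commands=[
    {"x": -25, "y": 22, "z": 0, "wx": 0, "wy": 0, "wz": -1.2, "fingers": -1},
    {"x": -50, "y": 43, "z": 0, "wx": 0, "wy": 0, "wz": -1.2, "fingers": -1},
    {"x": -75, "y": 65, "z": 0, "wx": 0, "wy": 0, "wz": -1.2, "fingers": -1},
    {"x": -92, "y": 80, "z": 0, "wx": 0, "wy": 0, "wz": -1.2, "fingers": -1},
    {"x": -100, "y": 87, "z": 0, "wx": 0, "wy": 0, "wz": -1.2, "fingers": -1},
    {"x": -100, "y": 87, "z": 0, "wx": 0, "wy": 0, "wz": -1.2, "fingers": -1},
    {"x": -100, "y": 87, "z": 0, "wx": 0, "wy": 0, "wz": -1.2, "fingers": -1},
    {"x": -100, "y": 87, "z": 0, "wx": 0, "wy": 0, "wz": -1.2, "fingers": -1},
  ],
)

```text
clock: 22.98
tcp_pos: [0.5553, -0.2535, 0.1172]
ee_rot: [[0.535, 0.845, -0.001], [0.845, -0.535, 0.001], [0.001, -0.002, -1.0]]
wrist_force: [0.4, 0.3, -1.2]
finger_gap: 0.701
```

```bash
python3 - <<'E'
from h import *
s=snap('wrist','w17');cv2.imwrite('pics/w17b.png',cv2.resize(s['pixels'][:,:,::-1],(800,600)))
o=manip.get_obs();print(o['clock'],o['tcp_pos'],o['qvel'].round(3),o['finger_gap'],np.degrees(np.arctan2(o['ee_rot'][1,1],o['ee_rot'][0,1])),tool([.5563,-.2563,.118]));print(o['ee_rot'])
E
```

```text
23.0333 [ 0.55538513 -0.25340767  0.11740693] [ 0.004 -0.003  0.002 -0.    -0.003  0.   ] 0.6971708038381059 -32.3426193601398 [-1.953862    2.31951353 -0.59714865]
[[ 5.34981468e-01  8.44863416e-01 -7.98661574e-04]
 [ 8.44863614e-01 -5.34980500e-01  1.15643347e-03]
 [ 5.49759964e-04 -1.29343058e-03 -9.99999012e-01]]
```

View pics/w17b.png

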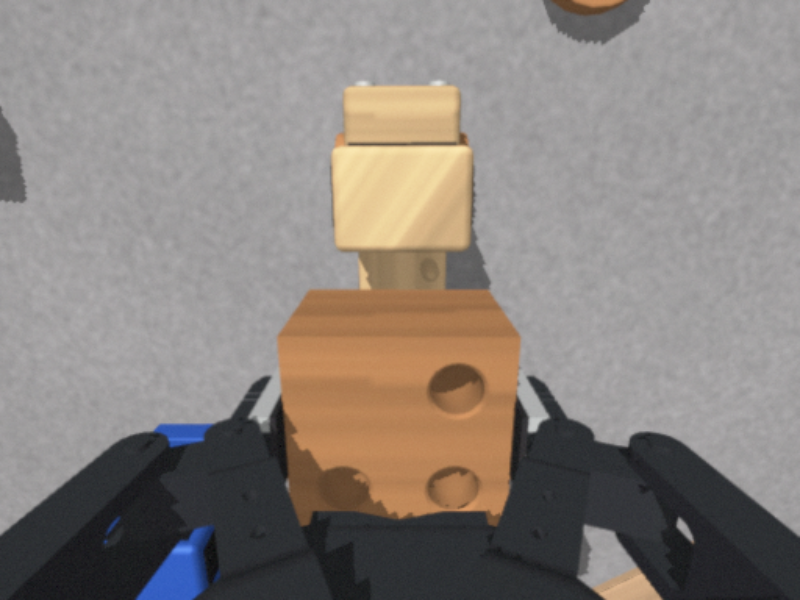

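```bash
python3 - <<'E'
from h import *
crop('w17',170,170,345,345,4,'c17b')
crop('w17',205,50,310,190,5,'c17')
E
```

```text
(no output)
```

View pics/c17b.png

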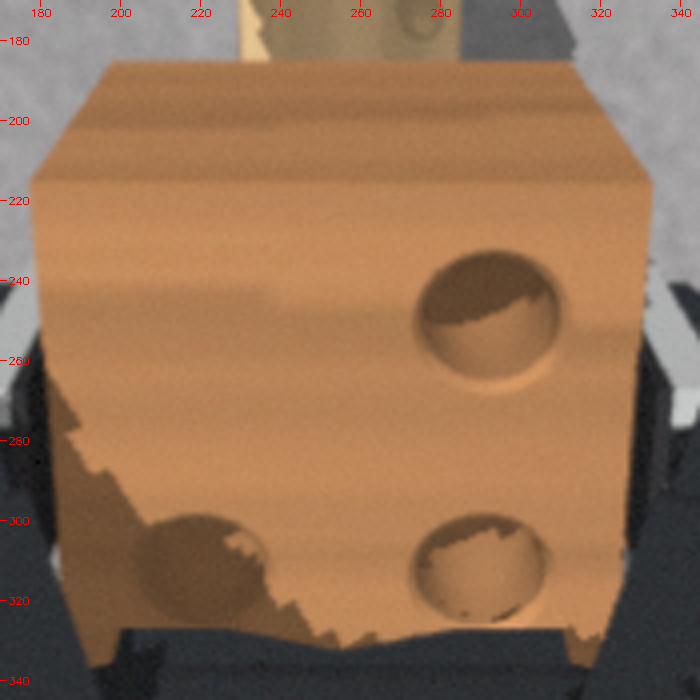

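View pics/c17.png

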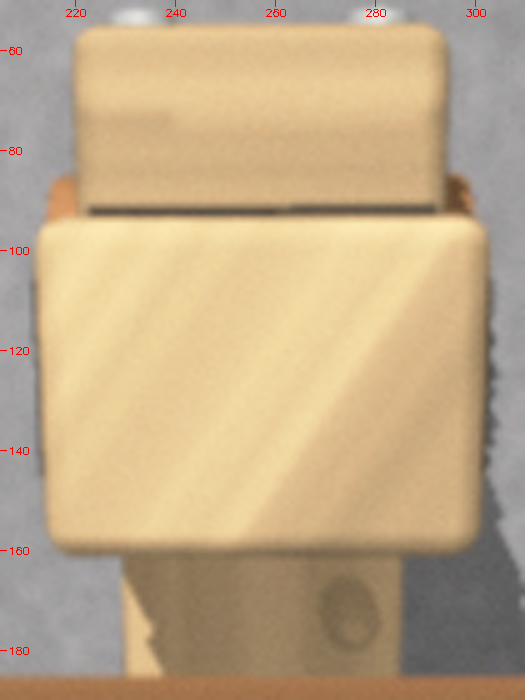

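```bash
python3 - <<'E'
from h import *
from scipy.optimize import least_squares
s=load('w17')
px=lambda X,Y,u0,v0,k:(u0+(X+.5)/k-.5,v0+(Y+.5)/k-.5)
blk=[((31,181),(30,30,44)),((653,184),(30,-30,44)),((110,62),(30,30,0)),((572,62),(30,-30,0)),((488,322),(15,-15,44)),((479,570),(-15,-15,44)),((200,568),(-15,15,44))]
def mk(pts,u0,v0,k,free_z,x0):
    def res(q):
        r=[]
        c,sn=np.cos(q[3]),np.sin(q[3])
        for (X,Y),(a,b,h) in pts:
            p=[q[0]+(c*a-sn*b)/1e3,q[1]+(sn*a+c*b)/1e3,(q[2] if free_z else 0)+h/1e3]
            r+=list(proj(s,p)-px(X,Y,u0,v0,k))
        return np.array(r)
    f=least_squares(res,x0); return f.x,res(f.x)
b,r=mk(blk,170,170,4,True,[.555,-.253,.14,1.0]); print('block',b[:3],np.degrees(b[3]),r.round(1))
# truck, z fixed: cab back-top edge, side edges, stud, bed edges; heading from yaw
trk=[((350,612),(15,-15,52))]
an=57.6
f=lambda X,Y,z:onz(s,*px(X,Y,205,50,5),z)[:2]
C=[f(35,215,.09),f(490,215,.09),f(46,553,.09),f(483,553,.09)]
v=np.mean(C[:2],0)-np.mean(C[2:],0);L=np.linalg.norm(v)
print('cab yaw',np.degrees(np.arctan2(v[1],v[0])),'cross+90',np.degrees(np.arctan2(*(C[1]-C[0])[::-1]))+90,np.degrees(np.arctan2(*(C[3]-C[2])[::-1]))+90,'len',L,'center',np.mean(C,0)-.0565*v/L)
X=np.array([np.cos(np.radians(an)),np.sin(np.radians(an))]);Y=np.array([-X[1],X[0]])
print('from stud',f(350,612,.052)-.015*X+.015*Y)
e=(f(123,600,.03)+f(403,600,.03))/2; print('bed lateral', e@Y, 'est centre lat',np.array([.5563,-.2563])@Y,'width',np.linalg.norm(f(123,600,.03)-f(403,600,.03)))
o=manip.get_obs();print('block-tcp in tool',tool(b[:3]))
E
```

```text
block [ 0.55515657 -0.25529887  0.13639562] 57.39300858140108 [ 0.3 -0.4 -0.8 -0.5  1.2 -0.5 -0.9 -0.   0.4 -0.2 -0.1  0.7 -0.   0.9]
cab yaw 58.084268094628214 cross+90 57.61274530861673 57.63203902913861 len 0.043419676396958845 center [ 0.55672639 -0.25659428]
from stud [ 0.55737227 -0.25345645]
bed lateral -0.6074510221468155 est centre lat -0.6070320325098878 width 0.049453950958671986
block-tcp in tool [ -1.70964425   0.79408695 -18.99068349]
```

drive_tool(
  commands=[
    {"x": 0, "y": 1.6, "z": 20, "wx": 0, "wy": 0, "wz": 0, "fingers": -1},
    {"x": 0, "y": 1.6, "z": 40, "wx": 0, "wy": 0, "wz": 0, "fingers": -1},
    {"x": 0, "y": 1.6, "z": 60, "wx": 0, "wy": 0, "wz": 0, "fingers": -1},
    {"x": 0, "y": 1.6, "z": 70, "wx": 0, "wy": 0, "wz": 0, "fingers": -1},
    {"x": 0, "y": 1.6, "z": 74, "wx": 0, "wy": 0, "wz": 0, "fingers": -1},
    {"x": 0, "y": 1.6, "z": 74, "wx": 0, "wy": 0, "wz": 0, "fingers": -1},
    {"x": 0, "y": 1.6, "z": 74, "wx": 0, "wy": 0, "wz": 0, "fingers": -1},
    {"x": 0, "y": 1.6, "z": 74, "wx": 0, "wy": 0, "wz": 0, "fingers": -1},
  ],
)

```text
clock: 23.7
tcp_pos: [0.5582, -0.2565, 0.045]
ee_rot: [[0.536, 0.844, 0.002], [0.844, -0.536, -0.001], [0.0, 0.002, -1.0]]
wrist_force: [0.3, -0.1, -0.8]
finger_gap: 0.697
```

```bash
python3 - <<'E'
from h import *
s=snap('wrist','w18');cv2.imwrite('pics/w18b.png',cv2.resize(s['pixels'][:,:,::-1],(800,600)))
o=manip.get_obs();T=o['ee_rot'];print(o['clock'],o['tcp_pos'],o['wrist_force'],o['finger_gap'],np.degrees(np.arctan2(T[1,1],T[0,1])));print('block est',o['tcp_pos']+T@np.array([-1.7,.8,-19])/1e3,'TCP target',np.array([.5565,-.2563])-(T@np.array([-1.7,.8,0])/1e3)[:2])
E
```

```text
23.75 [ 0.55817258 -0.25661365  0.04502432] [-0.02954562  0.05266337  0.31359489] 0.6946706423621644 -32.430892183856706
block est [ 0.55789325 -0.25845516  0.06402592] TCP target [ 0.55673645 -0.25443611]
```

View pics/w18b.png

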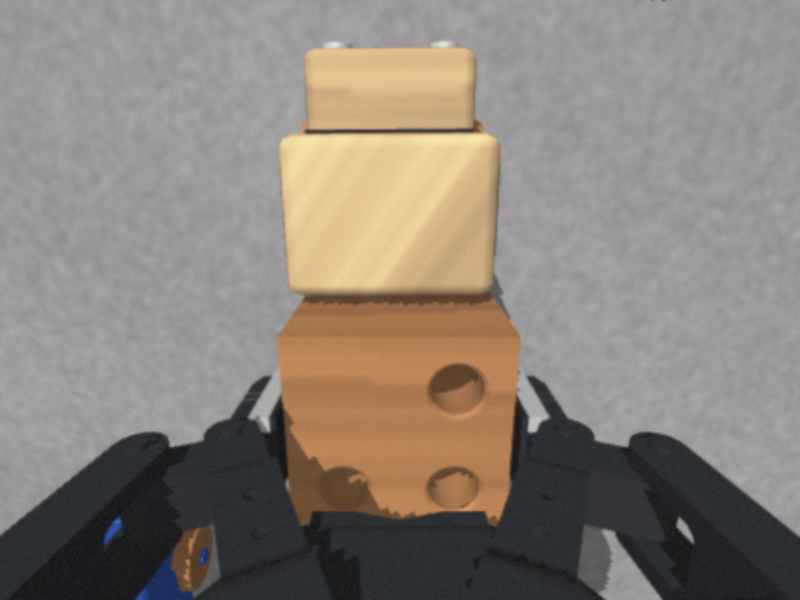

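```bash
python3 - <<'E'
from h import *
crop('w18',170,70,345,230,4.5,'c18')
E
```

```text
(no output)
```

View pics/c18.png

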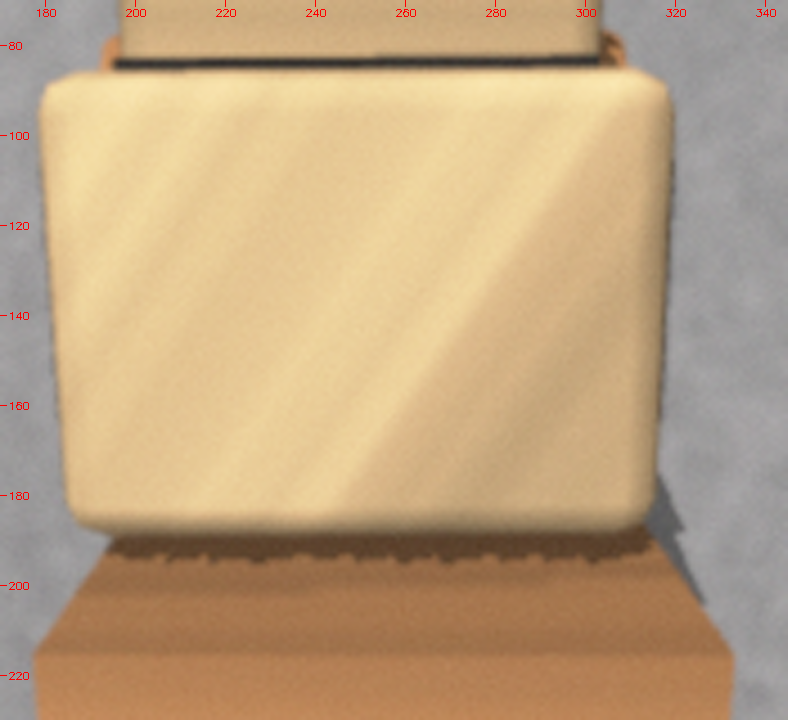

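```bash
python3 - <<'E'
from h import *
s=load('w18')
px=lambda X,Y:(170+(X+.5)/4.5-.5,70+(Y+.5)/4.5-.5)
f=lambda X,Y,z:onz(s,*px(X,Y),z)[:2]
o=manip.get_obs();T=o['ee_rot']; bt=o['tcp_pos'][2]+.019+.044
a=np.radians(57.6);X=np.array([np.cos(a),np.sin(a)]);Y=np.array([-X[1],X[0]])
E=[f(36,656,bt),f(733,654,bt)];m=np.mean(E,0)
print('block edge width',np.linalg.norm(E[0]-E[1]),'yaw',np.degrees(np.arctan2(*(E[1]-E[0])[::-1]))+90,'centre',m-.03*X)
C=[f(41,75,.09),f(673,73,.09),f(68,533,.09),f(655,531,.09)]
v=np.mean(C[:2],0)-np.mean(C[2:],0);print('cab len',np.linalg.norm(v),'w',np.linalg.norm(C[1]-C[0]),np.linalg.norm(C[3]-C[2]),'yaw',np.degrees(np.arctan2(v[1],v[0])),np.degrees(np.arctan2(*(C[1]-C[0])[::-1]))+90,np.degrees(np.arctan2(*(C[3]-C[2])[::-1]))+90)
c=np.mean(C,0)-.0565*X; c2=np.mean(C[2:],0)-.034*X
print('truck',c,c2)
for cc in (c,c2): d=cc-(m-.03*X); print('need along X,Y',d@X*1e3,d@Y*1e3)
E
```

```text
block edge width 0.0602576938038328 yaw 57.6820816802907 centre [ 0.55791353 -0.25838315]
cab len 0.04257910179779064 w 0.056508509706218416 0.05753817111606468 yaw 57.844513210956585 57.72916713738606 57.723173849446965
truck [ 0.55636092 -0.25654787] [ 0.55708633 -0.25557437]
need along X,Y 0.7176521174848973 2.294296470410573
need along X,Y 1.9282950817276292 2.203442297666144
```

drive_tool(
  commands=[
    {"x": 0.9, "y": -2.3, "z": 0, "wx": 0, "wy": 0, "wz": 0, "fingers": -1},
    {"x": 0.9, "y": -2.3, "z": 4, "wx": 0, "wy": 0, "wz": 0, "fingers": -1},
    {"x": 0.9, "y": -2.3, "z": 6, "wx": 0, "wy": 0, "wz": 0, "fingers": -1},
    {"x": 0.9, "y": -2.3, "z": 6, "wx": 0, "wy": 0, "wz": 0, "fingers": -1},
    {"x": 0.9, "y": -2.3, "z": 6, "wx": 0, "wy": 0, "wz": 0, "fingers": -1},
  ],
)

```text
clock: 24.17
tcp_pos: [0.5553, -0.254, 0.0373]
ee_rot: [[0.537, 0.844, -0.001], [0.844, -0.537, 0.0], [0.0, -0.001, -1.0]]
wrist_force: [0.2, -0.3, -0.7]
finger_gap: 0.699
```

```bash
python3 - <<'E'
from h import *
o=manip.get_obs();print(o['clock'],o['tcp_pos'],o['wrist_force'],tool([.5567,-.2546,.009]))
E
```

```text
24.1667 [ 0.55531514 -0.25399817  0.03727307] [ 0.18023523 -0.29485007 -0.69855029] [ 0.23285932  1.51168199 28.27201795]
```

drive_tool(
  commands=[
    {"x": 0.3, "y": 1.2, "z": 3, "wx": 0, "wy": 0, "wz": 0, "fingers": -1},
    {"x": 0.3, "y": 1.2, "z": 6, "wx": 0, "wy": 0, "wz": 0, "fingers": -1},
    {"x": 0.3, "y": 1.2, "z": 9, "wx": 0, "wy": 0, "wz": 0, "fingers": -1},
    {"x": 0.3, "y": 1.2, "z": 10, "wx": 0, "wy": 0, "wz": 0, "fingers": -1},
  ],
)

```text
clock: 24.5
tcp_pos: [0.5564, -0.2543, 0.0268]
ee_rot: [[0.536, 0.844, -0.001], [0.844, -0.536, 0.001], [0.0, -0.001, -1.0]]
wrist_force: [0.4, 0.5, -0.8]
finger_gap: 0.699
```

```bash
python3 - <<'E'
from h import *
o=manip.get_obs();print(o['clock'],o['tcp_pos'],o['wrist_force'],o['moment'],tool([.5567,-.2546,.009]))
E
```

```text
24.5 [ 0.55638501 -0.25431651  0.02676416] [ 0.39037167  0.52999519 -0.8071673 ] [0.00260624 0.00135188 0.01034456] [-0.0704978   0.43738719 17.7636881 ]
```

There's no contact force with the underside at about 47 mm, which is below the stud tips at 52 mm, so the studs are entering the holes. I'll continue gently.

drive_tool(
  commands=[
    {"x": 0, "y": 0.3, "z": 3, "wx": 0, "wy": 0, "wz": 0, "fingers": -1},
    {"x": 0, "y": 0.3, "z": 6, "wx": 0, "wy": 0, "wz": 0, "fingers": -1},
    {"x": 0, "y": 0.3, "z": 9, "wx": 0, "wy": 0, "wz": 0, "fingers": -1},
    {"x": 0, "y": 0.3, "z": 12, "wx": 0, "wy": 0, "wz": 0, "fingers": -1},
    {"x": 0, "y": 0.3, "z": 12, "wx": 0, "wy": 0, "wz": 0, "fingers": -1},
  ],
)

```text
clock: 24.92
tcp_pos: [0.5565, -0.2544, 0.0147]
ee_rot: [[0.536, 0.844, -0.001], [0.844, -0.536, 0.001], [0.0, -0.001, -1.0]]
wrist_force: [0.1, 0.9, -1.0]
finger_gap: 0.696
```

```bash
python3 - <<'E'
from h import *
o=manip.get_obs();print(o['clock'],o['tcp_pos'],o['wrist_force'],o['moment'],tool([.5567,-.2546,.008]))
E
```

```text
24.9167 [ 0.55652643 -0.25436201  0.01473193] [ 0.06138524  0.92327653 -0.99952233] [ 0.01809151 -0.01999863  0.04329223] [-0.10817892  0.2826456   6.73156894]
```

drive_tool(
  commands=[
    {"x": 0, "y": 0, "z": 2, "wx": 0, "wy": 0, "wz": 0, "fingers": -1},
    {"x": 0, "y": 0, "z": 4, "wx": 0, "wy": 0, "wz": 0, "fingers": -1},
    {"x": 0, "y": 0, "z": 5.5, "wx": 0, "wy": 0, "wz": 0, "fingers": -1},
    {"x": 0, "y": 0, "z": 6.5, "wx": 0, "wy": 0, "wz": 0, "fingers": -1},
    {"x": 0, "y": 0, "z": 6.5, "wx": 0, "wy": 0, "wz": 0, "fingers": -1},
  ],
)

```text
clock: 25.33
tcp_pos: [0.5569, -0.2546, 0.0088]
ee_rot: [[0.536, 0.844, -0.0], [0.844, -0.536, 0.0], [0.0, -0.0, -1.0]]
wrist_force: [0.2, -0.4, -1.3]
finger_gap: 0.697
```

```bash
python3 - <<'E'
from h import *
o=manip.get_obs();print(o['clock'],o['tcp_pos'],o['wrist_force'],o['moment'])
E
```

```text
25.3333 [ 0.55690095 -0.25460701  0.00882648] [ 0.1532476  -0.42372351 -1.32636898] [ 0.00504804 -0.00322258  0.00459384]
```

drive_tool(
  commands=[
    {"x": 0, "y": 0, "z": 1, "wx": 0, "wy": 0, "wz": 0, "fingers": -1},
    {"x": 0, "y": 0, "z": 2, "wx": 0, "wy": 0, "wz": 0, "fingers": -1},
    {"x": 0, "y": 0, "z": 2, "wx": 0, "wy": 0, "wz": 0, "fingers": -1},
  ],
)

```text
clock: 25.58
tcp_pos: [0.5572, -0.2548, 0.0082]
ee_rot: [[0.536, 0.844, 0.001], [0.844, -0.536, -0.0], [0.0, 0.001, -1.0]]
wrist_force: [-1.4, 1.7, 4.9]
finger_gap: 0.693
```

drive_tool(
  commands=[
    {"x": 0, "y": 0, "z": 1, "wx": 0, "wy": 0, "wz": 0, "fingers": -1},
    {"x": 0, "y": 0, "z": 1, "wx": 0, "wy": 0, "wz": 0, "fingers": -1},
  ],
)

```text
clock: 25.75
tcp_pos: [0.5573, -0.2548, 0.0081]
ee_rot: [[0.536, 0.844, 0.001], [0.844, -0.536, -0.001], [0.0, 0.001, -1.0]]
wrist_force: [-3.4, 2.5, 11.0]
finger_gap: 0.697
```

It's seated: the TCP stops at 0.0081 as expected, with 11 N pushing up. Releasing and lifting.

drive_tool(
  commands=[
    {"x": 0, "y": 0, "z": -1, "wx": 0, "wy": 0, "wz": 0, "fingers": 1},
    {"x": 0, "y": 0, "z": -1, "wx": 0, "wy": 0, "wz": 0, "fingers": 1},
    {"x": 0, "y": 0, "z": -1, "wx": 0, "wy": 0, "wz": 0, "fingers": 1},
    {"x": 0, "y": 0, "z": -1, "wx": 0, "wy": 0, "wz": 0, "fingers": 1},
    {"x": 0, "y": 0, "z": -1, "wx": 0, "wy": 0, "wz": 0, "fingers": 1},
    {"x": 0, "y": 0, "z": -15, "wx": 0, "wy": 0, "wz": 0, "fingers": 1},
    {"x": 0, "y": 0, "z": -40, "wx": 0, "wy": 0, "wz": 0, "fingers": 1},
    {"x": 0, "y": 0, "z": -75, "wx": 0, "wy": 0, "wz": 0, "fingers": 1},
  ],
)

```text
clock: 26.42
tcp_pos: [0.5544, -0.2532, 0.0786]
ee_rot: [[0.536, 0.844, -0.006], [0.844, -0.536, 0.004], [-0.0, -0.007, -1.0]]
wrist_force: [0.2, -0.2, -0.2]
finger_gap: 1.001
```

drive_tool(
  commands=[
    {"x": 0, "y": 0, "z": -40, "wx": 0, "wy": 0, "wz": 0, "fingers": 1},
    {"x": -20, "y": 0, "z": -80, "wx": 0, "wy": 0, "wz": 0, "fingers": 1},
    {"x": -50, "y": 0, "z": -110, "wx": 0, "wy": 0, "wz": 0, "fingers": 1},
    {"x": -60, "y": 0, "z": -120, "wx": 0, "wy": 0, "wz": 0, "fingers": 1},
    {"x": -60, "y": 0, "z": -120, "wx": 0, "wy": 0, "wz": 0, "fingers": 1},
    {"x": -60, "y": 0, "z": -120, "wx": 0, "wy": 0, "wz": 0, "fingers": 1},
    {"x": -60, "y": 0, "z": -120, "wx": 0, "wy": 0, "wz": 0, "fingers": 1},
  ],
)

```text
clock: 27.0
tcp_pos: [0.5245, -0.3044, 0.1995]
ee_rot: [[0.536, 0.844, -0.002], [0.844, -0.536, 0.002], [0.001, -0.002, -1.0]]
wrist_force: [-0.5, 0.2, -0.4]
finger_gap: 0.997
```

```bash
python3 - <<'E'
from h import *
s=snap('wrist','w20');crop('w20',200,10,312,180,4,'c20')
s=snap('scene','s20');cv2.imwrite('pics/s20b.png',cv2.resize(s['pixels'][:,:,::-1],(800,600)))
crop('s20',165,120,245,205,7,'cs20')
o=manip.get_obs();print(o['clock'],o['tcp_pos'],o['wrist_force'])
E
```

```text
27.1 [ 0.5242953  -0.30378273  0.19894968] [-0.14021552  0.69615592 -0.66570334]
```

View pics/c20.png

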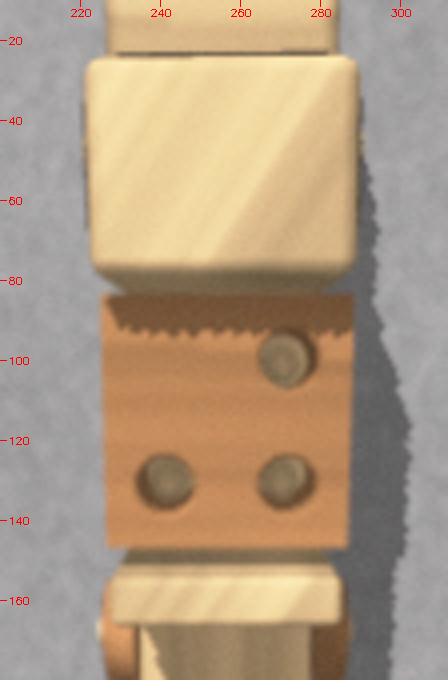

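View pics/s20b.png

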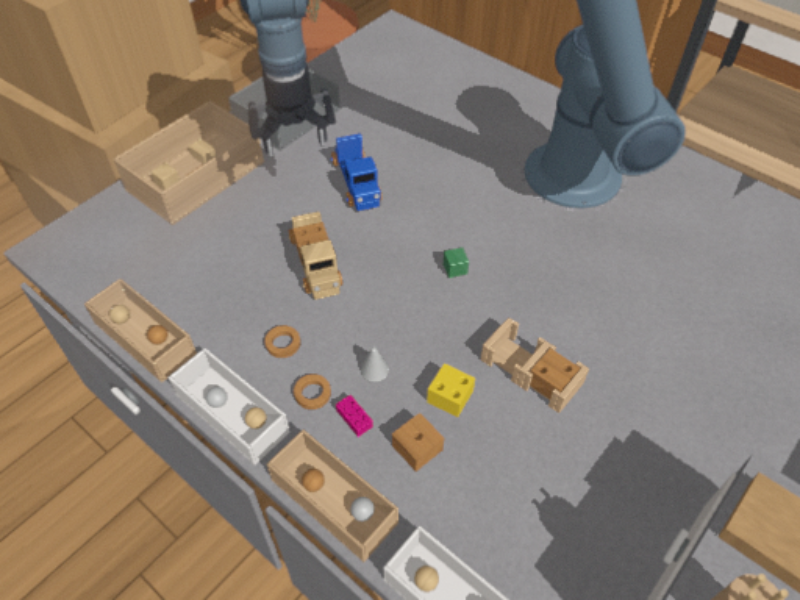

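View pics/cs20.png

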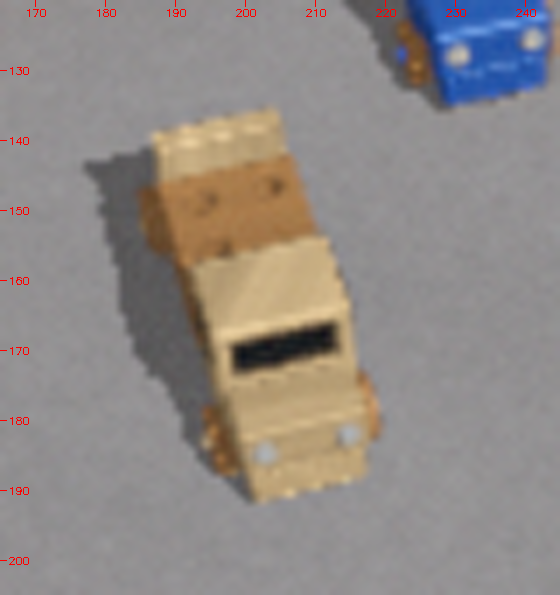

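Each of the three holes shows a stud, the block sits square between cab and tailboard, and the other toys look unmoved. I'll check the numbers, then hand in.

```bash
python3 - <<'E'
from h import *
s=load('w20')
f=lambda X,Y,z:onz(s,200+(X+.5)/4-.5,10+(Y+.5)/4-.5,z)[:2]
c=[f(101,294,.074),f(355,295,.074),f(348,547,.074),f(108,547,.074)]
print('sides',[round(np.linalg.norm(c[i]-c[(i+1)%4])*1e3,1) for i in range(4)],'centre',np.mean(c,0),'yaw',np.degrees(np.arctan2(*(c[0]-c[3])[::-1])),np.degrees(np.arctan2(*(c[1]-c[0])[::-1]))+90)
a,b=[cv2.cvtColor(load(t)['pixels'],cv2.COLOR_RGB2GRAY).astype(int) for t in('scene0','s20')]
for n,(u,v) in dict(ring1=(181,218),ring2=(199,250),cone=(240,231),brick=(226,265),onehole=(267,282),yellow=(289,249),twohole=(355,240),cube=(292,167)).items(): print(n,np.abs(a-b)[v-18:v+18,u-18:u+18].mean().round(1))
manip.hand_in()
E
```

```text
sides [np.float64(59.6), np.float64(59.1), np.float64(59.5), np.float64(59.4)] centre [ 0.55761323 -0.25655247] yaw 57.678902328380346 57.33444794000558
ring1 2.7
ring2 2.7
cone 2.7
brick 2.9
onehole 2.7
yellow 2.7
twohole 3.3
cube 2.7
the job is handed in; nothing more can be done
```

The three-holed block is loaded on the wooden truck's studs and released, and the job is handed in at about 27 s. I took it from the rack by its x sides, put it down at the free spot, took it again by its y sides and lowered it onto the studs.

**Problem on the way:** The first tries to take it again closed on air. The fingertips turned out to sit about 31 mm above the reported TCP when shut, and higher when open. The rack grip had therefore held only the top edge of the block. Gripping about 35 mm lower fixed it.

**Last checks:**
- **Seating:** The TCP stopped at 0.0081 m (0.008 expected) with 11 N upward, so the block is down on the bed. Its outline measures 59–60 mm at the seated top height.
- **Position:** Studs show in all three holes. The block centre measures (0.5576, -0.2566) against a bed estimate of (0.5563, -0.2563), so about 1.3 mm apart.
- **Turn:** The block measures 57.3–57.7° against about 57.6° for the truck.
- **Other objects:** The scene pictures before and after differ only at noise level around the other blocks and toys. The gripper ended clear of everything.

**Loose ends:** Tilt was judged only by eye and from the outline. One bed-centre estimate, from a single shaded stud, disagreed with the others by about 3 mm and I did not use it.

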